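# Tighten a trolley wheel's castle nut to its cotter hole

### The job

Draw the spanner out of the carton, set it on the steel castle nut of the trolley wheel, let go of it there and take it again by its red handle. Tighten the nut clockwise until the yellow paint lines on nut and wheel meet, then a little further, just to the first slot that lines up with the cotter hole through the axle (shown by the white line on the axle's end). Then lay the spanner flat on the green mat; turn the nut only with the spanner, not with the fingers, and leave the other things where they are.

Things in the scene. Friction and masses are not known exactly. Their poses are not given: they have to be found in the camera images.
- nut (a joint): angle of the steel castle nut on its axle (rad): grows as the nut is tightened (clockwise from above); 0 when the yellow paint line on the nut meets the one on the wheel; -0.45 to -0.25 at the start, free from -1.3 to 1.7. It stays where it is left; friction of about 1.8 N m resists turning.
- nut_top (a point): top centre of the steel castle nut, on the axle, 44 mm above the wheel's face; turns with the nut, z up. Lower 24 mm: hexagon, 54 mm across flats; above it a castle of 50 mm diameter with six slots about 13 mm wide, every 60 degrees, each over the middle of a flat. x axis: along a slot, square to a flat. Yellow line at 30 degrees from x towards y.
- axle_end (a point): centre of the end of the dark steel axle (34 mm diameter), 50 mm above the wheel's face, 6 mm above the nut's top; fixed. x axis along the 8 mm cotter hole, which crosses the axle 14 mm lower, at the height of the slots; a white line across the axle's end shows the same direction. z up.
- wheel: black trolley wheel, 200 mm diameter, lying flat, fixed to the bench; origin on the axle's axis at bench level, z up. Its flat upper face is 60 mm above the bench; the spanner can lie on it round the nut. A yellow paint line runs outwards on the face at 30 degrees from its x axis towards y (to 99 mm from the axis).
- spanner_jaw (a point): jaw centre of the loose 200 mm open-ended spanner, 9 mm above its flat underside; x towards the handle's end, z up; the jaw opens to -x. Arms parallel to x, 58 mm apart inside, 88 outside, 18 thick, from x = -11 to 47 mm; flared tips to x = -24, mouth about 62 mm; closed back at x = 33. On the nut its y axis is square to a flat (parallel to a slot), with 8 degrees of play either way.
- spanner_neck (a point): middle of the spanner's steel neck, 66 mm from the jaw centre along x, 12 mm above the underside; neck 24 mm wide, 24 mm high, bare from x = 48 to 94 mm. Near the balance point.
- spanner_handle (a point): middle of the spanner's red handle, 130 mm from the jaw centre along x, 12 mm above the underside; handle 26 mm wide, 24 mm high, from x = 92 to 176 mm. At the start it is inside the carton and cannot be reached.
- spanner_middle (a point): middle of the spanner's length, 76 mm from the jaw centre along x, 12 mm above its underside; axes as at the jaw. The spanner weighs 450 g (times 0.8 to 1.25)
- carton: small cardboard carton on its side, fixed, roofed, 130 mm deep, 94 wide, 58 high. Origin at the middle of its open mouth at bench level; x points into it. The spanner's handle lies in it along x, the jaw centre about 95 mm outside the mouth; draw the spanner out level by about 95 mm along the carton's -x before lifting it.
- mat: thin flat green mat in front of the carton's mouth, fixed; origin at its middle at bench level, 240 mm along its x (parallel to the carton's x), 260 mm along its y, 1 mm thick
- spare_nut: loose brass castle nut, 54 mm across flats, 42 mm high, a bystander; origin under its centre
- cotter: loose steel cotter pin, 103 mm long, 8 mm high, lying flat, a bystander (not used in this job); origin under it
- grease_tin: blue tin, 84 mm across, 46 mm high, a bystander; origin under its centre
- oil_seal: black rubber seal ring, 90 mm across, 12 mm high, a bystander; origin under its centre
- tape_roll: roll of clear tape lying flat, 100 mm across, 45 mm high, a bystander; origin under its centre
- hub_cap: black plastic hub cap, 84 mm across, 24 mm high, a bystander; origin under its centre
- paint_pen: yellow and white paint pen, 130 mm long, 18 mm high, a bystander; origin under its middle

How it is judged:
By the outcome, as a careful person would: the job done as asked, in the order asked, and still so for the second after the job is handed in, with the robot touching nothing.
It also fails if it takes over 58 s, if anything falls off the work surface, if the arm or the gripper's body presses on something with over 40 N, if the wrist force passes 120 N, or if a joint passes its speed limit or range.

### The arm

A 7-joint arm with a two-finger parallel gripper is mounted at the origin on the work surface. World frame = base frame: x ahead of the robot, y to its left, z up, the work surface at z = 0. Lengths are in m, angles in degrees, forces in N, time in s.
With the tool pointing down it reaches from about 0.425 to 0.925 m from the base axis. Payload 6.8 kg.
Tool frame: the origin (TCP) lies midway between the tips of the shut fingers; the grasp point (between the pads) lies 19 mm behind it; z points along the fingers, y is the direction in which the jaws open and shut (so a half turn about z gives the same grasp; the last joint's range is limited). The gripper opens to 88 mm and grips with 3 to 60 N. Pads are 20 mm wide; open, the fingers measure 115 mm over their backs; the gripper's body (75 mm by 178 mm) begins 61 mm behind the grasp point.
Start: joints at [-81.595, 27.33, 1.283, 89.118, -0.659, 63.558, -4.761], TCP at [0.17, 0.653, 0.223] pointing down, gripper open.
Joint ranges: [-169.35, 169.35], [-19.33, 120.38], [-80.79, 83.38], [13.8, 139.57], [-78.32, 258.32], [9.67, 109.79], [-169.56, 169.56]. Speed limits (degrees/s): [136.94, 136.94, 180, 180, 180, 180, 180].

### API

Orientations are given as a 3x3 rotation matrix whose columns are the frame's x, y, z axes.
In Python, from station import arm, optics gives the robot as it stands.
- The arm moves only by the tool move_arm, never from a script. Its argument "series" is a list of rows, each an object with "offset": the shift along the world's x, y, z in m, a list of three; "rot": the turn, a rotation vector about the world's x, y, z in rad, a list of three. A call has exactly 10 rows; each row is the pose to reach, as a shift and turn from the pose commanded when the call began; what a row does not reach only later rows make up. A row lasts 1/12 s, in which the tool goes at most 41.7 mm and 7.16 degrees, less where a joint would pass 70% of its speed; a pose out of reach is approached as far as the arm can. A call with a gripper value outside its range is refused whole. "gripper" is the closure in counts, from 0 (fully open) to 255 (shut), set as the call begins (left out, the last holds). The fingers move at their own pace and stop on an object; "newtons" is the grip in N (left out, the last holds). Time passes only in rows, so rows that repeat a pose let the fingers close, or fill a call up. It gives the time, the measured TCP pose, the force and the opening at its end, in the units of the state.
- arm.state(): the state, without advancing time (a new reading comes with each control period).
- optics.grab_frame(name): name is "scene" or "top" or "wrist"; returns a dict with "pixels" (400x640x3 uint8, red, green, blue), "K" (3x3 intrinsics, pixels), "R" (3x3) and "t" (3): a world point X has camera coordinates R X + t. Camera axes: x right, y down, z forward; pixel columns grow to the right and rows downward; lengths in m; the calibration is good to about 2 mm. A picture is of the moment at which its call begins. There is no depth.
- arm.close_job(): hands the job in, once; it reports no verdict.
The state is a dict: "time": time; "joint_positions": joint angles; "qd": joint speeds; "effort": joint torques, N m; "tcp_pos": TCP position; "orientation": TCP orientation; "wrist_force": force on the tool from outside, world axes, zero at the start; "torque": the same for the moment, N m; "grip_width": opening from 0.0 (shut) to 1.0 (fully open).
Only numpy, scipy, OpenCV 4.12 (cv2) and the standard library are available. Lean on these libraries where they do the work, as an engineer would, in place of code of your own. Each camera call takes 0.05 s, during which the arm holds its last target.

## Working session

There is one attempt and no reset: what is moved stays moved. The work goes in short steps, Python scripts to look and compute and a tool call to move; the robot and the scene stay as the last step left them, time stands still between calls to the robot, and variables do not carry over. Pictures are saved under pics/ and viewed, and the job is handed in when it is done.

Besides the shell and the picture viewer there is one more tool, called after "Emit:" as name(argument=value, ...), one argument or row to a line, values as JSON. move_arm: Moves the arm, as the interface text tells. Its arguments: {"type":"object","properties":{"series":{"type":"array","items":{"type":"object","properties":{"offset":{"type":"array","items":{"type":"number"}},"rot":{"type":"array","items":{"type":"number"}}}}},"gripper":{"type":"number"},"newtons":{"type":"number"}},"required":["series"]}

```bash
ls; mkdir -p pics; cat > snap.py <<'E'
import cv2,sys
from station import arm,optics
import pickle
def snap(name,tag):
    f=optics.grab_frame(name)
    cv2.imwrite(f'pics/{tag}.png',cv2.cvtColor(f['pixels'],cv2.COLOR_RGB2BGR))
    pickle.dump(f,open(f'pics/{tag}.pkl','wb'))
    return f
E
python3 - <<'E'
from snap import *
for n in ('scene','top','wrist'):
    f=snap(n,n+'0'); print(n,f['K'].tolist(),f['R'].round(4).tolist(),f['t'].round(4).tolist())
s=arm.state();print(s)
E
```

```text
pics
scene [[416.217491644099, 0.0, 320.43929501912726], [0.0, 416.217491644099, 199.92381027431557], [0.0, 0.0, 1.0]] [[-0.4847, 0.8746, 0.0084], [0.7427, 0.4166, -0.5242], [-0.462, -0.2478, -0.8516]] [0.2596, -0.3706, 1.3768]
top [[369.6202978010678, 0.0, 319.98392063419186], [0.0, 369.6202978010678, 198.44929790167527], [0.0, 0.0, 1.0]] [[-0.0205, -0.9997, 0.0157], [-0.9966, 0.0192, -0.0799], [0.0795, -0.0173, -0.9967]] [0.0118, 0.5627, 1.1702]
wrist [[328.7092915628282, 0.0, 321.13688481326574], [0.0, 328.7092915628282, 203.71081700653554], [0.0, 0.0, 1.0]] [[0.2521, 0.9677, -0.0008], [0.926, -0.241, 0.2905], [0.2809, -0.074, -0.9569]] [-0.6744, -0.0352, 0.3904]
{'time': 0.15, 'joint_positions': array([-81.59536163,  27.36301184,   1.2802506 ,  89.16308249,
        -0.65901992,  63.55960277,  -4.76115317]), 'qd': array([ 0.00397392, -0.15455691, -0.00799874, -0.19405604, -0.02395552,
        0.03262756,  0.03974858]), 'effort': array([ 2.58851986e-03, -5.83284187e+01,  1.53660703e+00, -2.72871816e+01,
       -5.42293070e-02,  1.45138495e-02,  1.06412742e-04]), 'tcp_pos': array([0.17001557, 0.65276304, 0.22194367]), 'orientation': array([[-9.67721968e-01,  2.52020093e-01, -2.55652814e-04],
       [ 2.52020206e-01,  9.67721040e-01, -1.34355476e-03],
       [-9.12021895e-05, -1.36461713e-03, -9.99999065e-01]]), 'wrist_force': array([-0.59520067,  0.29441469, -0.91480151]), 'torque': array([ 0.01926653, -0.03488926,  0.01115829]), 'grip_width': 1.0022458862965065}
```

View pics/top0.png

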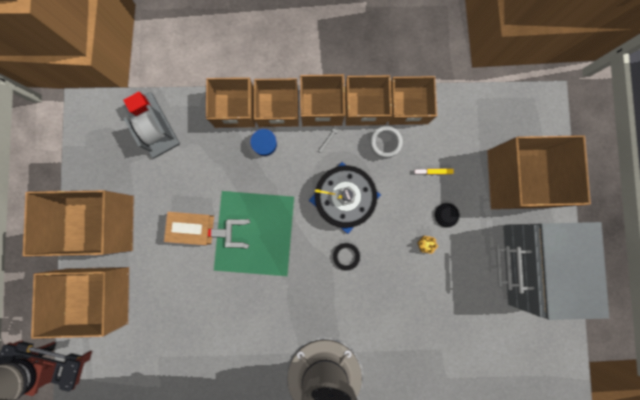

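View pics/scene0.png

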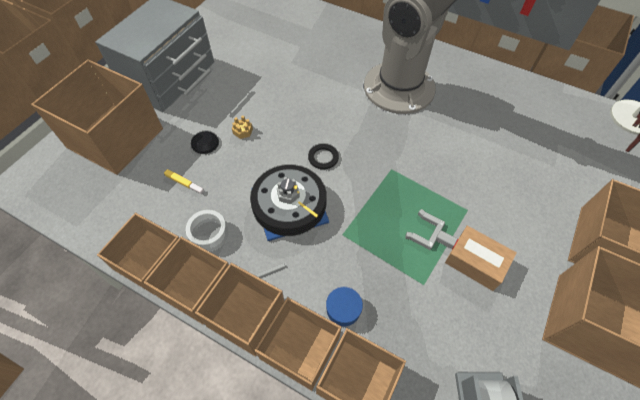

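View pics/wrist0.png

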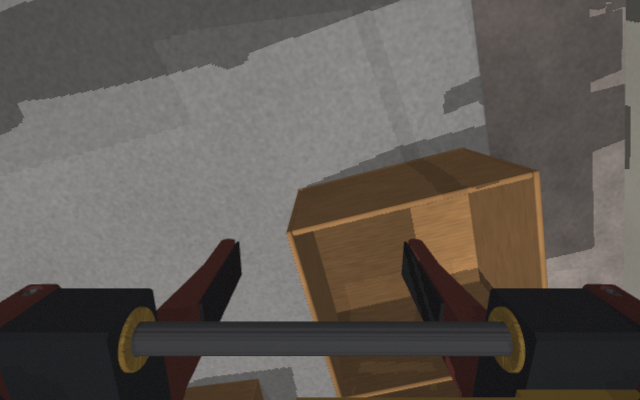

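```bash
cat > geo.py <<'E'
import numpy as np,pickle,cv2
def load(tag): return pickle.load(open(f'pics/{tag}.pkl','rb'))
def ray(f,uv,z):
    uv=np.atleast_2d(np.array(uv,float)); K,R,t=f['K'],f['R'],f['t']
    d=(R.T@np.linalg.inv(K)@np.c_[uv,np.ones(len(uv))].T).T
    c=-R.T@t
    return c+d*((z-c[2])/d[:,2])[:,None]
def proj(f,X):
    X=np.atleast_2d(X); p=(f['K']@(f['R']@X.T+f['t'][:,None])).T
    return p[:,:2]/p[:,2:]
def crop(f,x0,y0,x1,y1,s,name):
    im=cv2.cvtColor(f['pixels'],cv2.COLOR_RGB2BGR)[y0:y1,x0:x1]
    cv2.imwrite(f'pics/{name}.png',cv2.resize(im,None,fx=s,fy=s,interpolation=cv2.INTER_CUBIC))
E
python3 - <<'E'
from geo import *
f=load('top0');crop(f,150,150,390,290,3.3,'topc')
g=load('scene0');crop(g,230,140,530,300,2.6,'scenec')
E
```

```text
(no output)
```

View pics/topc.png

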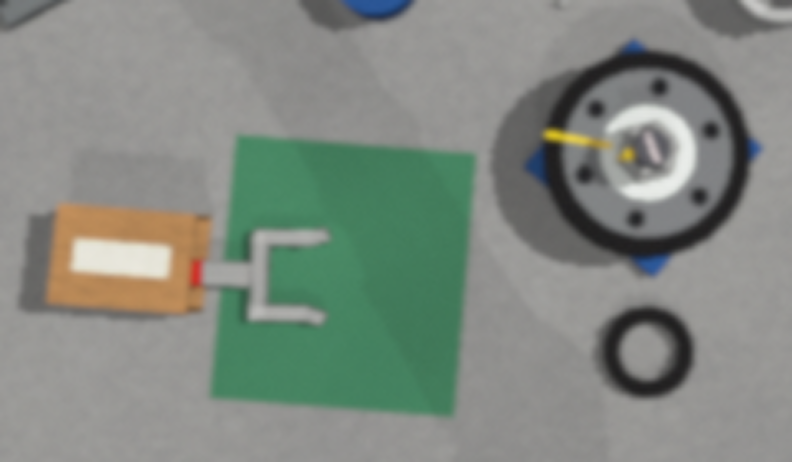

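View pics/scenec.png

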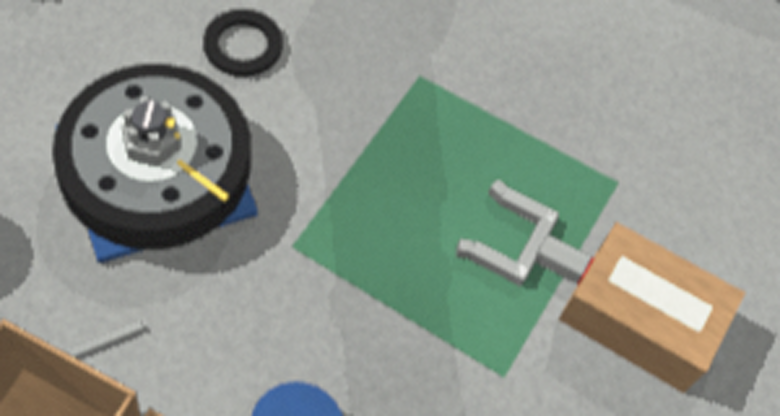

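```bash
python3 - <<'E'
from geo import *
f=load('top0');g=load('scene0')
c=-f['R'].T@f['t'];print('cams',c.round(3),(-g['R'].T@g['t']).round(3))
T=lambda x,y,z:ray(f,[150+x/3.3,150+y/3.3],z)[0].round(4)
S=lambda x,y,z:ray(g,[230+x/2.6,140+y/2.6],z)[0].round(4)
print('mat top',[T(*p,.001)[:2] for p in((237,136),(474,154),(453,415),(211,397))])
print('mat sc',[S(*p,.001)[:2] for p in((421,77),(617,183),(504,376),(294,245))])
print('jaw arm outer tips/back top', [T(*p,.019)[:2] for p in((330,238),(325,320),(252,230),(249,320))])
print('neck right end, red', T(249,275,.025),T(202,273,.025))
print('sc backs',[S(*p,.019)[:2] for p in((556,213),(525,276),(494,182),(460,246))],S(583,270,.025))
print('axle top',T(654,148,.110),'sc',S(152,112,.110))
print('wheel c',T(648,152,.06), S(152,143,.06))
print('yl top',T(546,134,.06),T(610,147,.06),'sc',S(227,198,.06),S(181,163,.06))
print('carton',[T(*p,.058)[:2] for p in((60,205),(195,213),(190,313),(48,302))])
E
```

```text
cams [0.468 0.021 1.211] [1.037 0.269 0.976]
mat top [array([0.5946, 0.3213]), array([0.5721, 0.0866]), array([0.3165, 0.1109]), array([0.3391, 0.3464])]
mat sc [array([0.3175, 0.1149]), array([0.3421, 0.3492]), array([0.5973, 0.3239]), array([0.5715, 0.0877])]
jaw arm outer tips/back top [array([0.4913, 0.2267]), array([0.4122, 0.232 ]), array([0.5006, 0.3023]), array([0.4137, 0.3052])]
neck right end, red [0.4571 0.3038 0.025 ] [0.46   0.3489 0.025 ]
sc backs [array([0.4189, 0.3052]), array([0.5   , 0.3031]), array([0.4156, 0.2369]), array([0.5007, 0.235 ])] [0.4698 0.3499 0.025 ]
axle top [ 0.5651 -0.0825  0.11  ] sc [ 0.5632 -0.0773  0.11  ]
wheel c [ 0.5658 -0.0814  0.06  ] [ 0.5677 -0.0778  0.06  ]
yl top [0.5848 0.0149 0.06  ] [ 0.5712 -0.0455  0.06  ] sc [0.5861 0.0184 0.06  ] [ 0.5737 -0.0407  0.06  ]
carton [array([0.5266, 0.4728]), array([0.5165, 0.3465]), array([0.4232, 0.3508]), array([0.4362, 0.4828])]
```

```bash
python3 - <<'E'
from geo import *
w=load('wrist0');c=-w['R'].T@w['t'];print(c)
O=np.array([[-9.67721968e-01,  2.52020093e-01,0],[ 2.52020206e-01,9.67721040e-01,0],[0,0,-1.]])
p=np.array([.17,.6528,.2219]);print('cam in tool',O.T@(c-p)); print(O.T@w['R'].T)
f=load('top0');T=lambda x,y,z:ray(f,[150+x/3.3,150+y/3.3],z)[0].round(4)
a=T(627,154,.104);b=T(654,148,.110);print(a,b)
E
```

```text
[0.09296342 0.67306468 0.38322611]
cam in tool [ 0.0796571   0.00019579 -0.16132611]
[[-7.60399059e-05 -9.56878263e-01 -2.90489200e-01]
 [ 9.99998715e-01  1.70891016e-04 -8.24255033e-04]
 [ 8.38354503e-04 -2.90489161e-01  9.56877915e-01]]
[ 0.5606 -0.0583  0.104 ] [ 0.5651 -0.0825  0.11  ]
```

Emit:
move_arm(
  series=[
    {"offset": [0.025, -0.028, 0], "rot": [0, 0, -0.12]},
    {"offset": [0.05, -0.057, 0], "rot": [0, 0, -0.24]},
    {"offset": [0.075, -0.086, 0], "rot": [0, 0, -0.36]},
    {"offset": [0.1, -0.115, 0], "rot": [0, 0, -0.48]},
    {"offset": [0.125, -0.144, 0], "rot": [0, 0, -0.6]},
    {"offset": [0.15, -0.173, 0], "rot": [0, 0, -0.72]},
    {"offset": [0.175, -0.202, 0], "rot": [0, 0, -0.84]},
    {"offset": [0.2, -0.231, 0], "rot": [0, 0, -0.96]},
    {"offset": [0.225, -0.26, 0], "rot": [0, 0, -1.08]},
    {"offset": [0.25, -0.288, 0], "rot": [0, 0, -1.2]},
  ],
)

```text
time: 0.98
tcp_pos: [0.4209, 0.3634, 0.2227]
orientation: [[-0.11, 0.994, -0.0], [0.994, 0.11, 0.0], [0.0, -0.0, -1.0]]
wrist_force: [-0.3, 0.8, 0.0]
grip_width: 1.001
```

Emit:
move_arm(
  series=[
    {"offset": [0.019, -0.025, 0], "rot": [0, 0, -0.09]},
    {"offset": [0.038, -0.046, 0], "rot": [0, 0, -0.18]},
    {"offset": [0.038, -0.046, 0], "rot": [0, 0, -0.18]},
    {"offset": [0.038, -0.046, 0], "rot": [0, 0, -0.18]},
    {"offset": [0.038, -0.046, 0], "rot": [0, 0, -0.18]},
    {"offset": [0.038, -0.046, 0], "rot": [0, 0, -0.18]},
    {"offset": [0.038, -0.046, 0], "rot": [0, 0, -0.18]},
    {"offset": [0.038, -0.046, 0], "rot": [0, 0, -0.18]},
    {"offset": [0.038, -0.046, 0], "rot": [0, 0, -0.18]},
    {"offset": [0.038, -0.046, 0], "rot": [0, 0, -0.18]},
  ],
)

```text
time: 1.82
tcp_pos: [0.4578, 0.3196, 0.2226]
orientation: [[0.063, 0.998, -0.0], [0.998, -0.063, 0.0], [0.0, -0.0, -1.0]]
wrist_force: [-0.4, 0.6, 0.2]
grip_width: 1.002
```

```bash
python3 - <<'E'
from snap import *
f=snap('wrist','w1');s=arm.state();print(s['tcp_pos'],s['joint_positions'].round(1))
E
```

```text
[0.45791298 0.31951452 0.22265538] [-61.4  17.1  24.8 106.7  -8.4  58.  -36.8]
```

View pics/w1.png

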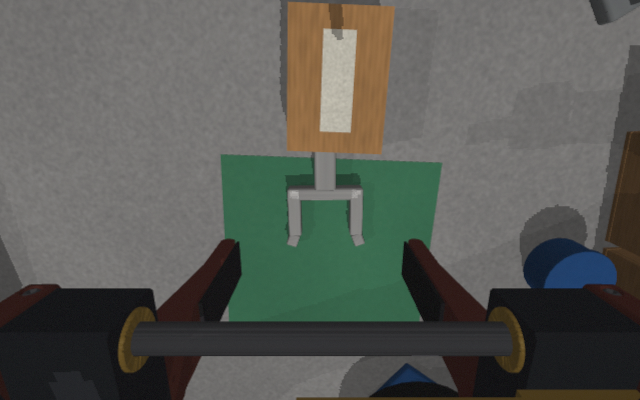

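```bash
python3 - <<'E'
from geo import *
w=load('w1')
crop(w,270,130,390,260,4.5,'w1c')
for n,z,ps in(('neck',.025,((315,170),(335,170),(325,156))),('back',.019,((288,190),(362,190))),('tips',.019,((288,244),(362,244))),('carton mouth',.058,((288,151),(381,154)))):
    print(n,[ray(w,p,z)[0][:2].round(4) for p in ps])
print(proj(w,[[.458,.3195,.2226],[.458,.32,.025]]))
E
```

```text
neck [array([0.452 , 0.3303]), array([0.4741, 0.3289]), array([0.464 , 0.3451])]
back [array([0.4194, 0.3079]), array([0.504 , 0.3026])]
tips [array([0.4132, 0.2411]), array([0.5022, 0.2354])]
carton mouth [array([0.4277, 0.3573]), array([0.5194, 0.3485])]
[[321.10936418 258.77735911]
 [320.98462059 178.74083508]]
```

View pics/w1c.png

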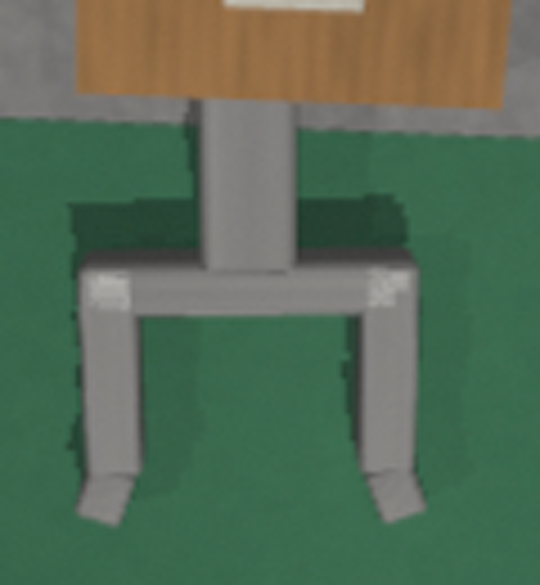

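```bash
python3 - <<'E'
from geo import *
w=load('w1')
q=lambda x,y,z:ray(w,(270+x/4.5,130+y/4.5),z)[0][:2]
n=q(248.5,190,.025);b=(q(80,267,.019)+q(416,267,.019))/2;t=(q(78,515,.019)+q(424,512,.019))/2
print(n,b,t)
d=b-t;print(np.degrees(np.arctan2(d[1],d[0])),np.linalg.norm(d))
bl=q(416,267,.019)-q(80,267,.019);print(np.degrees(np.arctan2(bl[1],bl[0]))+90,np.linalg.norm(bl))
E
```

```text
[0.46315724 0.32707091] [0.46185291 0.30601533] [0.45858387 0.23803286]
87.24697127817903 0.06806102213198043
86.37319055784546 0.085501879930184
```

Emit:
move_arm(
  series=[
    {"offset": [0.005, 0.004, -0.03], "rot": [0, 0, 0]},
    {"offset": [0.005, 0.004, -0.065], "rot": [0, 0, 0]},
    {"offset": [0.005, 0.004, -0.1], "rot": [0, 0, 0]},
    {"offset": [0.005, 0.004, -0.135], "rot": [0, 0, 0]},
    {"offset": [0.005, 0.004, -0.165], "rot": [0, 0, 0]},
    {"offset": [0.005, 0.004, -0.19], "rot": [0, 0, 0]},
    {"offset": [0.005, 0.004, -0.205], "rot": [0, 0, 0]},
    {"offset": [0.005, 0.004, -0.213], "rot": [0, 0, 0]},
    {"offset": [0.005, 0.004, -0.217], "rot": [0, 0, 0]},
    {"offset": [0.005, 0.004, -0.217], "rot": [0, 0, 0]},
  ],
)

```text
time: 2.7
tcp_pos: [0.4632, 0.3232, 0.0055]
orientation: [[0.064, 0.998, -0.0], [0.998, -0.064, -0.0], [-0.0, -0.0, -1.0]]
wrist_force: [0.7, -0.4, -0.5]
grip_width: 1.001
```

Emit:
move_arm(
  series=[
    {"offset": [0, 0, 0], "rot": [0, 0, 0]},
    {"offset": [0, 0, 0], "rot": [0, 0, 0]},
    {"offset": [0, 0, 0], "rot": [0, 0, 0]},
    {"offset": [0, 0, 0], "rot": [0, 0, 0]},
    {"offset": [0, 0, 0], "rot": [0, 0, 0]},
    {"offset": [0, 0, 0], "rot": [0, 0, 0]},
    {"offset": [0, 0, 0], "rot": [0, 0, 0]},
    {"offset": [0, 0, 0], "rot": [0, 0, 0]},
    {"offset": [0, 0, 0], "rot": [0, 0, 0]},
    {"offset": [0, 0, 0], "rot": [0, 0, 0]},
  ],
  gripper=255,
  newtons=40,
)

```text
time: 3.53
tcp_pos: [0.4628, 0.3232, 0.0056]
orientation: [[0.064, 0.998, -0.001], [0.998, -0.064, -0.0], [-0.0, -0.001, -1.0]]
wrist_force: [-5.1, 0.7, 2.7]
grip_width: 0.279
```

Emit:
move_arm(
  series=[
    {"offset": [0, 0, 0.003], "rot": [0, 0, 0]},
    {"offset": [-0.001, -0.012, 0.003], "rot": [0, 0, 0]},
    {"offset": [-0.002, -0.027, 0.003], "rot": [0, 0, 0]},
    {"offset": [-0.003, -0.044, 0.003], "rot": [0, 0, 0]},
    {"offset": [-0.004, -0.061, 0.003], "rot": [0, 0, 0]},
    {"offset": [-0.005, -0.078, 0.003], "rot": [0, 0, 0]},
    {"offset": [-0.006, -0.092, 0.003], "rot": [0, 0, 0]},
    {"offset": [-0.007, -0.102, 0.003], "rot": [0, 0, 0]},
    {"offset": [-0.007, -0.108, 0.003], "rot": [0, 0, 0]},
    {"offset": [-0.007, -0.11, 0.003], "rot": [0, 0, 0]},
  ],
)

```text
time: 4.37
tcp_pos: [0.4561, 0.2116, 0.0087]
orientation: [[0.066, 0.998, -0.0], [0.998, -0.066, -0.0], [-0.0, -0.0, -1.0]]
wrist_force: [-0.6, -0.4, -5.2]
grip_width: 0.27
```

```bash
python3 - <<'E'
from snap import *
from geo import crop
f=snap('wrist','w2');f=snap('scene','s2');s=arm.state();print(s['tcp_pos'],s['wrist_force'],s['torque'])
crop(f,230,100,530,300,2.6,'s2c')
E
```

```text
[0.45637867 0.21324712 0.00876538] [ 0.04280045 -0.61475318 -5.50911148] [ 0.02654644  0.07692332 -0.02663976]
```

View pics/w2.png

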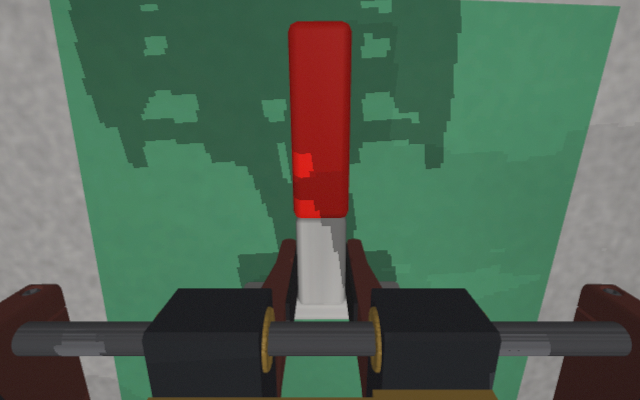

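View pics/s2c.png

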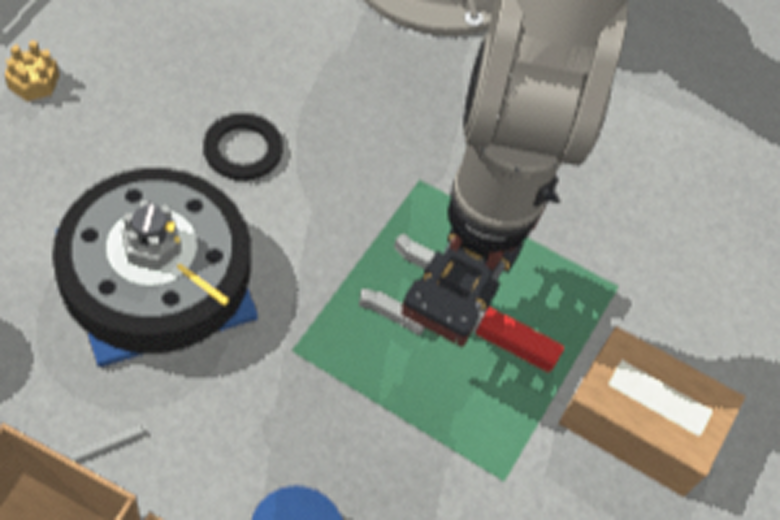

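Emit:
move_arm(
  series=[
    {"offset": [0, 0, 0.03], "rot": [0, 0, 0]},
    {"offset": [0, -0.005, 0.065], "rot": [0, 0, 0]},
    {"offset": [0, -0.02, 0.1], "rot": [0, 0, 0]},
    {"offset": [0, -0.04, 0.135], "rot": [0, 0, 0]},
    {"offset": [0.005, -0.06, 0.168], "rot": [0, 0, 0]},
    {"offset": [0.01, -0.085, 0.198], "rot": [0, 0, 0]},
    {"offset": [0.012, -0.115, 0.22], "rot": [0, 0, 0]},
    {"offset": [0.015, -0.15, 0.235], "rot": [0, 0, 0]},
    {"offset": [0.02, -0.188, 0.241], "rot": [0, 0, 0]},
    {"offset": [0.024, -0.226, 0.241], "rot": [0, 0, 0]},
  ],
)

```text
time: 5.3
tcp_pos: [0.4815, -0.0131, 0.2518]
orientation: [[0.061, 0.998, 0.004], [0.998, -0.061, 0.002], [0.002, 0.004, -1.0]]
wrist_force: [1.2, 0.5, -5.5]
grip_width: 0.267
```

Emit:
move_arm(
  series=[
    {"offset": [0, -0.035, 0], "rot": [0, 0, 0]},
    {"offset": [0, -0.07, 0], "rot": [0, 0, 0]},
    {"offset": [0, -0.098, 0], "rot": [0, 0, 0]},
    {"offset": [0, -0.116, 0], "rot": [0, 0, 0]},
    {"offset": [0, -0.124, 0], "rot": [0, 0, 0]},
    {"offset": [0, -0.126, 0], "rot": [0, 0, 0]},
    {"offset": [0, -0.126, 0], "rot": [0, 0, 0]},
    {"offset": [0, -0.126, 0], "rot": [0, 0, 0]},
    {"offset": [0, -0.126, 0], "rot": [0, 0, 0]},
    {"offset": [0, -0.126, 0], "rot": [0, 0, 0]},
  ],
)

```text
time: 6.13
tcp_pos: [0.4804, -0.1373, 0.2496]
orientation: [[0.062, 0.998, -0.0], [0.998, -0.062, 0.0], [0.0, -0.0, -1.0]]
wrist_force: [-1.0, -0.9, -4.8]
grip_width: 0.272
```

```bash
python3 - <<'E'
from snap import *
from geo import crop
f=snap('wrist','w3');s=arm.state();print(s['tcp_pos'],s['wrist_force'],s['torque'],s['joint_positions'].round(1))
E
```

```text
[ 0.48032018 -0.13758106  0.24962537] [ 1.29946346 -0.13890513 -5.36923022] [ 0.05271717  0.07843056 -0.01627509] [-25.3  10.   39.1 112.8  -7.3  59.6  13.5]
```

View pics/w3.png

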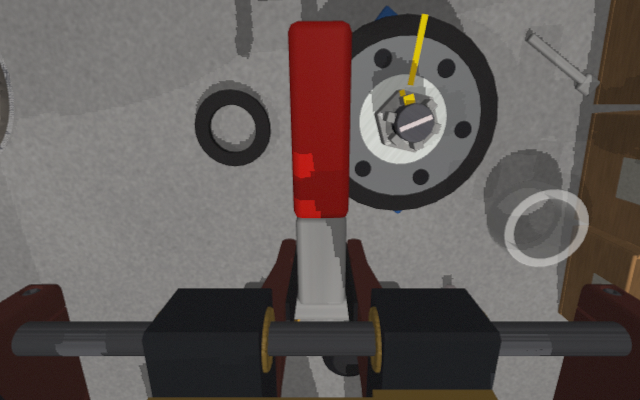

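Good view: nut near (415,122), wheel's yellow line from (410,85) to (425,15), nut's yellow mark (408,98), white line (400,130)–(432,115).

```bash
python3 - <<'E'
from geo import *
w=load('w3');crop(w,345,5,505,215,2.85*1,'w3w');crop(w,365,65,455,165,6,'w3c')
E
```

```text
(no output)
```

View pics/w3c.png

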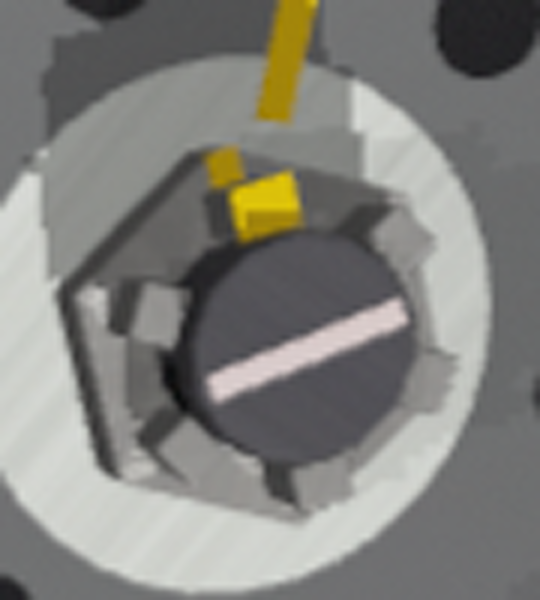

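View pics/w3w.png

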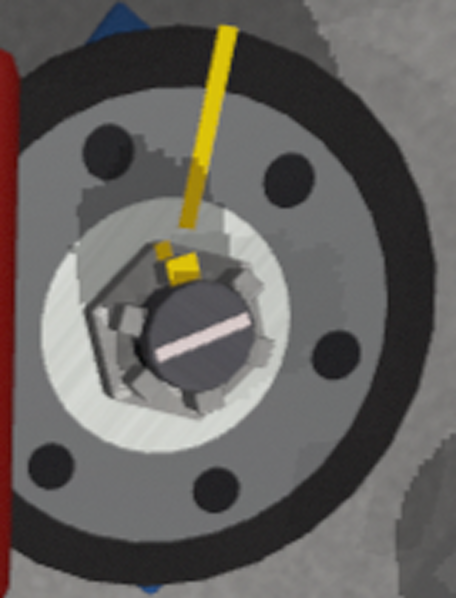

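```bash
cat > meas.py <<'E'
from geo import *
def ang(v): return np.degrees(np.arctan2(v[1],v[0]))
def meas(tag,c0,R=130):
    w=load(tag);im=w['pixels'].astype(int);hsv=cv2.cvtColor(w['pixels'],cv2.COLOR_RGB2HSV)
    # dark axle ellipse
    uv=np.round(c0).astype(int)
    yel=((hsv[...,0]>18)&(hsv[...,0]<35)&(hsv[...,1]>150)&(hsv[...,2]>90)).astype(np.uint8)
    n,l,st,ce=cv2.connectedComponentsWithStats(yel)
    for i in range(1,n):
        if st[i,4]<6 or np.hypot(*(ce[i]-uv))>R: continue
        ys,xs=np.nonzero(l==i);p=np.c_[xs,ys]
        print('yel',st[i],ce[i].round(1))
        yield i,p,w
E
python3 - <<'E'
from meas import *
w=load('w3')
cr=lambda x,y:(365+(x+.5)/6-.5,65+(y+.5)/6-.5)
for i,p,w in meas('w3',(415,122)): 
    for z in(.06,.084,.104): print(z,ray(w,p.mean(0),z)[0][:2].round(4))
    X=ray(w,p,.06)[:,:2]; 
    v=cv2.fitLine(X.astype(np.float32),cv2.DIST_L2,0,1e-4,1e-4).ravel();print('dir',ang(v[:2]),v[2:])
# axle end: extremes of dark disc
A=ray(w,[cr(180,350),cr(416,350),cr(298,234),cr(298,465)],.110)[:,:2];print(A.round(4),A[:2].mean(0),A[2:].mean(0))
a=ray(w,cr(212,388),.11)[0];b=ray(w,cr(405,310),.11)[0];print('white',a,b,ang(b-a))
# washer disc edges z .06
W=ray(w,[cr(490,310),cr(230,592),cr(225,57)],.06)[:,:2];print(W.round(4))
# castle teeth tops
for p in((265,200),(405,237),(437,380),(325,485),(160,315)): 
    X=ray(w,cr(*p),.104)[0]; print('tooth',X.round(4))
for p in((205,152),(68,292),(112,475),(300,520),(400,192)): 
    print('corner',[ray(w,cr(*p),z)[0][:2].round(4) for z in (.06,.084)])
E
```

```text
yel [408  14  21  71 454] [417.9  46.6]
0.06 [ 0.583  -0.0096]
0.084 [ 0.5763 -0.0129]
0.104 [ 0.5708 -0.0156]
dir 78.239235 [ 0.58296394 -0.0099057 ]
yel [399  90  16  15 135] [407.2  97.6]
0.06 [ 0.5733 -0.0564]
0.084 [ 0.5673 -0.0565]
0.104 [ 0.5623 -0.0566]
dir -39.117424 [ 0.5732958  -0.05641333]
[[ 0.5499 -0.0774]
 [ 0.5848 -0.0796]
 [ 0.567  -0.062 ]
 [ 0.5677 -0.0954]] [ 0.56734101 -0.07850391] [ 0.56734455 -0.07870659]
white [ 0.55463821 -0.08324493  0.11      ] [ 0.58299164 -0.07371809  0.11      ] 18.572512991118433
[[ 0.6138 -0.0773]
 [ 0.5696 -0.1235]
 [ 0.5679 -0.0337]]
tooth [ 0.5637 -0.0569  0.104 ]
tooth [ 0.5846 -0.0635  0.104 ]
tooth [ 0.5902 -0.0847  0.104 ]
tooth [ 0.5735 -0.0995  0.104 ]
tooth [ 0.5481 -0.0725  0.104 ]
corner [array([ 0.5647, -0.0485]), array([ 0.5593, -0.0491])]
corner [array([ 0.5413, -0.0698]), array([ 0.5375, -0.069 ])]
corner [array([ 0.5487, -0.1014]), array([ 0.5443, -0.0984])]
corner [array([ 0.5819, -0.1114]), array([ 0.5753, -0.1077])]
corner [array([ 0.5977, -0.0569]), array([ 0.59 , -0.057])]
```

```bash
python3 - <<'E'
from geo import *
w=load('w3')
hsv=cv2.cvtColor(w['pixels'],cv2.COLOR_RGB2HSV)
m=((hsv[...,0]<6)|(hsv[...,0]>174))&(hsv[...,1]>180);m=m.astype(np.uint8);m[250:]=0
n,l,st,ce=cv2.connectedComponentsWithStats(m);i=1+st[1:,4].argmax();print(st[i],ce[i])
O=np.array([[.062,.998,0],[.998,-.062,0],[0,0,-1]]);tcp=np.array([.4803,-.1376,.2496])
for uv in((321,216.5),(320,22),(320.5,120),(297,120),(297,200),(349,200),(291,60),(350.5,60)):
    print(uv,(O.T@(ray(w,uv,.269)[0]-tcp)).round(4))
E
```

```text
[  289    21    63   197 11336] [320.04375441 116.68886733]
(321, 216.5) [ 0.0311  0.0001 -0.0194]
(320, 22) [ 0.1106 -0.0003 -0.0194]
(320.5, 120) [ 0.0738 -0.0001 -0.0194]
(297, 120) [ 0.0738 -0.0099 -0.0194]
(297, 200) [ 0.0389 -0.0107 -0.0194]
(349, 200) [ 0.0389  0.0127 -0.0194]
(291, 60) [ 0.097  -0.0118 -0.0194]
(350.5, 60) [ 0.097   0.0119 -0.0194]
```

Emit:
move_arm(
  series=[
    {"offset": [0.006, 0.02, 0], "rot": [0, 0, 0.04]},
    {"offset": [0.015, 0.054, 0], "rot": [0, 0, 0.08]},
    {"offset": [0.025, 0.09, 0], "rot": [0, 0, 0.13]},
    {"offset": [0.035, 0.126, 0], "rot": [0, 0, 0.18]},
    {"offset": [0.044, 0.16, 0], "rot": [0, 0, 0.23]},
    {"offset": [0.052, 0.188, -0.01], "rot": [0, 0, 0.27]},
    {"offset": [0.055, 0.198, -0.03], "rot": [0, 0, 0.29]},
    {"offset": [0.055, 0.198, -0.06], "rot": [0, 0, 0.29]},
    {"offset": [0.055, 0.198, -0.09], "rot": [0, 0, 0.29]},
    {"offset": [0.055, 0.198, -0.115], "rot": [0, 0, 0.29]},
  ],
)

```text
time: 7.02
tcp_pos: [0.5345, 0.0604, 0.1328]
orientation: [[-0.226, 0.974, -0.001], [0.974, 0.226, -0.0], [0.0, -0.001, -1.0]]
wrist_force: [0.4, -0.5, -5.9]
grip_width: 0.271
```

Emit:
move_arm(
  series=[
    {"offset": [0, 0, -0.02], "rot": [0, 0, 0]},
    {"offset": [0, 0, -0.035], "rot": [0, 0, 0]},
    {"offset": [0, 0, -0.045], "rot": [0, 0, 0]},
    {"offset": [0, 0, -0.05], "rot": [0, 0, 0]},
    {"offset": [0, 0, -0.05], "rot": [0, 0, 0]},
    {"offset": [0, 0, -0.05], "rot": [0, 0, 0]},
    {"offset": [0, 0, -0.05], "rot": [0, 0, 0]},
    {"offset": [0, 0, -0.05], "rot": [0, 0, 0]},
    {"offset": [0, 0, -0.05], "rot": [0, 0, 0]},
    {"offset": [0, 0, -0.05], "rot": [0, 0, 0]},
  ],
)

```text
time: 7.85
tcp_pos: [0.5355, 0.0593, 0.0852]
orientation: [[-0.224, 0.975, 0.001], [0.975, 0.224, 0.0], [0.0, 0.001, -1.0]]
wrist_force: [-0.6, 0.4, -5.2]
grip_width: 0.269
```

```bash
python3 - <<'E'
from snap import *
from geo import crop
f=snap('scene','s4');s=arm.state();print(s['tcp_pos'],s['orientation'],s['wrist_force'])
crop(f,230,110,430,260,4,'s4c')
f=snap('top','t4');crop(f,220,150,390,280,4.5,'t4c')
E
```

```text
[0.53538668 0.05931347 0.08509387] [[-2.24109040e-01  9.74563787e-01  7.51018414e-04]
 [ 9.74564062e-01  2.24108840e-01  3.42016880e-04]
 [ 1.65007400e-04  8.08564631e-04 -9.99999659e-01]] [-0.20189123  0.28697504 -5.50726987]
```

View pics/s4c.png

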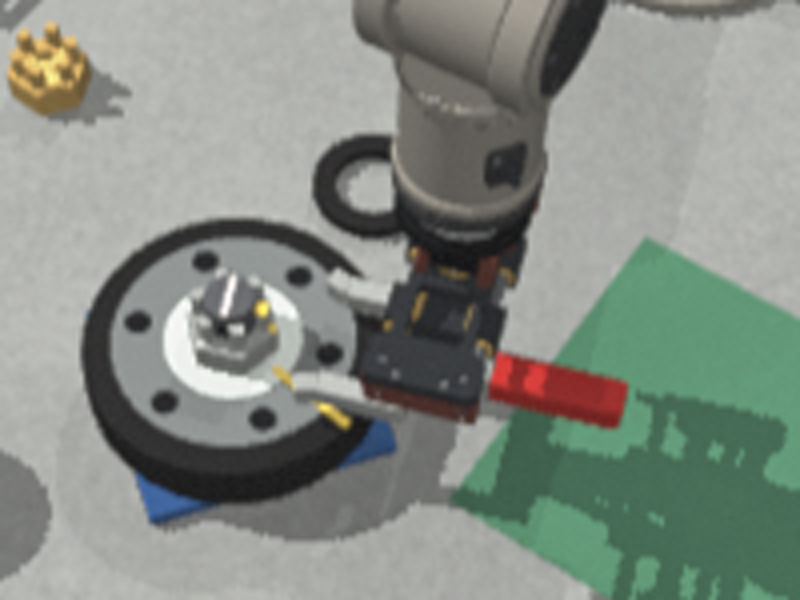

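View pics/t4c.png

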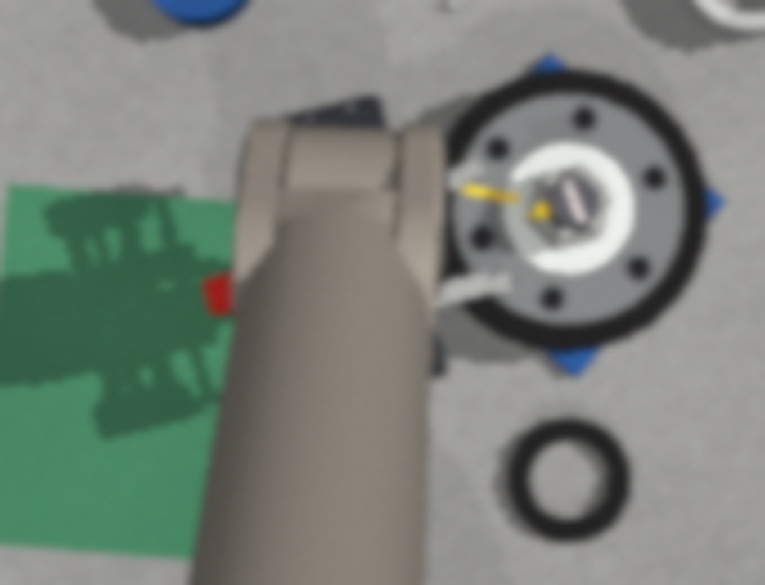

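Emit:
move_arm(
  series=[
    {"offset": [0, 0, -0.01], "rot": [0, 0, 0]},
    {"offset": [0, 0, -0.018], "rot": [0, 0, 0]},
    {"offset": [0.001, -0.004, -0.018], "rot": [0, 0, 0]},
    {"offset": [0.003, -0.013, -0.018], "rot": [0, 0, 0]},
    {"offset": [0.005, -0.023, -0.018], "rot": [0, 0, 0]},
    {"offset": [0.0076, -0.033, -0.018], "rot": [0, 0, 0]},
    {"offset": [0.01, -0.043, -0.018], "rot": [0, 0, 0]},
    {"offset": [0.012, -0.052, -0.018], "rot": [0, 0, 0]},
    {"offset": [0.0135, -0.0585, -0.018], "rot": [0, 0, 0]},
    {"offset": [0.014, -0.061, -0.018], "rot": [0, 0, 0]},
  ],
)

```text
time: 8.78
tcp_pos: [0.5494, -0.0039, 0.0668]
orientation: [[-0.222, 0.975, 0.0], [0.975, 0.222, -0.001], [-0.001, 0.0, -1.0]]
wrist_force: [-0.3, 0.2, -5.5]
grip_width: 0.27
```

Emit:
move_arm(
  series=[
    {"offset": [0.001, -0.004, 0], "rot": [0, 0, 0]},
    {"offset": [0.002, -0.009, 0], "rot": [0, 0, 0]},
    {"offset": [0.003, -0.013, 0], "rot": [0, 0, 0]},
    {"offset": [0.0035, -0.015, 0], "rot": [0, 0, 0]},
    {"offset": [0.0035, -0.015, 0], "rot": [0, 0, 0]},
    {"offset": [0.0035, -0.015, 0], "rot": [0, 0, 0]},
    {"offset": [0.0035, -0.015, 0], "rot": [0, 0, 0]},
    {"offset": [0.0035, -0.015, -0.001], "rot": [0, 0, 0]},
    {"offset": [0.0035, -0.015, -0.002], "rot": [0, 0, 0]},
    {"offset": [0.0035, -0.015, -0.002], "rot": [0, 0, 0]},
  ],
)

```text
time: 9.62
tcp_pos: [0.5528, -0.0165, 0.0656]
orientation: [[-0.224, 0.975, 0.0], [0.975, 0.224, 0.001], [0.001, 0.0, -1.0]]
wrist_force: [-2.9, 0.9, 6.5]
grip_width: 0.272
```

```bash
python3 - <<'E'
from snap import *
from geo import crop
f=snap('scene','s5');s=arm.state();print(s['tcp_pos'],s['wrist_force'],s['torque'])
crop(f,230,110,430,260,4,'s5c')
f=snap('top','t5');crop(f,220,150,390,280,4.5,'t5c')
E
```

```text
[ 0.55275802 -0.01645861  0.06557462] [-3.08101431 -0.16417664  6.13527565] [0.37524096 0.88627842 0.09100689]
```

View pics/s5c.png

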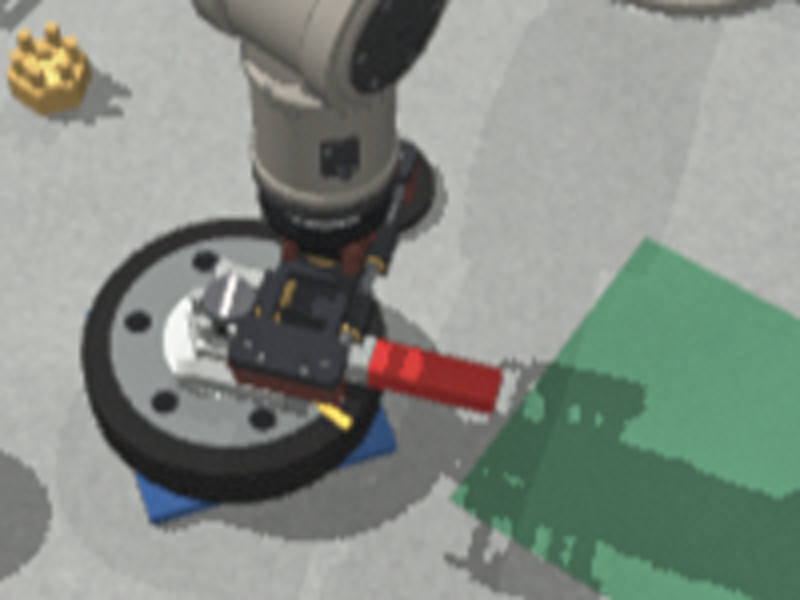

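View pics/t5c.png

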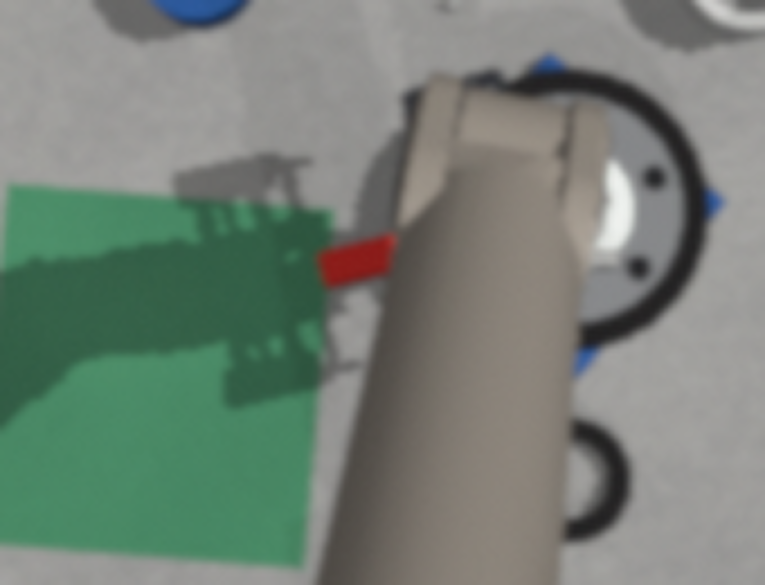

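Emit:
move_arm(
  series=[
    {"offset": [0, 0, 0], "rot": [0, 0, 0]},
    {"offset": [0, 0, 0], "rot": [0, 0, 0]},
    {"offset": [0, 0, 0], "rot": [0, 0, 0]},
    {"offset": [0, 0, 0], "rot": [0, 0, 0]},
    {"offset": [0, 0, 0], "rot": [0, 0, 0]},
    {"offset": [0, 0, 0], "rot": [0, 0, 0]},
    {"offset": [0, 0, 0], "rot": [0, 0, 0]},
    {"offset": [0, 0, 0], "rot": [0, 0, 0]},
    {"offset": [0, 0, 0.003], "rot": [0, 0, 0]},
    {"offset": [0, 0, 0.01], "rot": [0, 0, 0]},
  ],
  gripper=70,
)

```text
time: 10.55
tcp_pos: [0.552, -0.0168, 0.0743]
orientation: [[-0.224, 0.975, -0.002], [0.975, 0.224, -0.0], [0.0, -0.002, -1.0]]
wrist_force: [0.1, -0.3, -0.9]
grip_width: 0.725
```

Emit:
move_arm(
  series=[
    {"offset": [0, 0, 0.025], "rot": [0, 0, 0]},
    {"offset": [0, 0, 0.06], "rot": [0, 0, 0]},
    {"offset": [0, 0, 0.095], "rot": [0, 0, 0]},
    {"offset": [0, 0, 0.13], "rot": [0, 0, 0]},
    {"offset": [0, -0.01, 0.16], "rot": [0, 0, 0]},
    {"offset": [0, -0.03, 0.18], "rot": [0, 0, 0]},
    {"offset": [0, -0.05, 0.19], "rot": [0, 0, 0]},
    {"offset": [0, -0.06, 0.19], "rot": [0, 0, 0]},
    {"offset": [0, -0.06, 0.19], "rot": [0, 0, 0]},
    {"offset": [0, -0.06, 0.19], "rot": [0, 0, 0]},
  ],
)

```text
time: 11.38
tcp_pos: [0.552, -0.0765, 0.2638]
orientation: [[-0.223, 0.975, -0.001], [0.975, 0.223, 0.0], [0.001, -0.001, -1.0]]
wrist_force: [0.6, 0.8, -0.8]
grip_width: 0.726
```

```bash
python3 - <<'E'
from snap import *
from geo import crop
f=snap('wrist','w6');s=arm.state();print(s['tcp_pos'],s['wrist_force'],s['time'],s['grip_width'])
E
```

```text
[ 0.55195537 -0.07562296  0.26345893] [-0.41460786 -0.56494066  0.39696339] 11.4333 0.7261684872644136
```

View pics/w6.png

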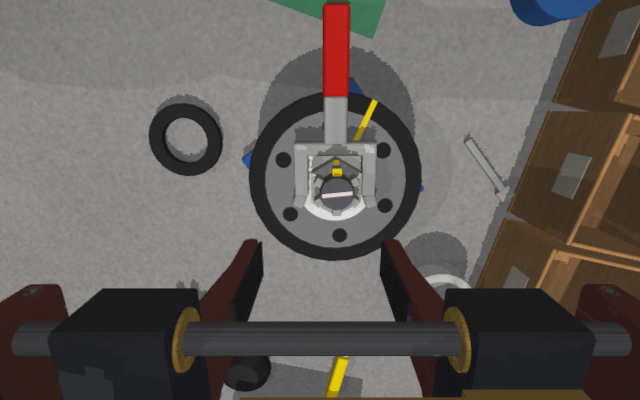

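```bash
python3 - <<'E'
from geo import *
w=load('w6');crop(w,285,85,395,225,4.2,'w6c')
hsv=cv2.cvtColor(w['pixels'],cv2.COLOR_RGB2HSV)
m=(((hsv[...,0]<6)|(hsv[...,0]>174))&(hsv[...,1]>180)).astype(np.uint8);m[110:]=0
ys,xs=np.nonzero(m);C=np.array([.5673,-.0786])
P=[]
for v in(15,35,55,75,92):
    r=xs[ys==v]; P.append(((r.min()+r.max())/2,v))
X=ray(w,P,.084)[:,:2];print(X.round(4),[np.degrees(np.arctan2(*(x-C)[::-1])).round(1) for x in X],np.linalg.norm(X-C,axis=1))
print(ray(w,[(336,97),(336,3)],.084)[:,:2])
d=X[0]-X[-1];print(np.degrees(np.arctan2(d[1],d[0])))
E
```

```text
[[0.5301 0.0815]
 [0.5335 0.0651]
 [0.5376 0.0484]
 [0.5418 0.031 ]
 [0.5455 0.0158]] [np.float64(103.1), np.float64(103.2), np.float64(103.2), np.float64(103.1), np.float64(103.0)] [0.16437432 0.14765152 0.1303864  0.11255478 0.09693146]
[[0.54706194 0.01140521]
 [0.52775159 0.09101072]]
103.21735849846421
```

View pics/w6c.png

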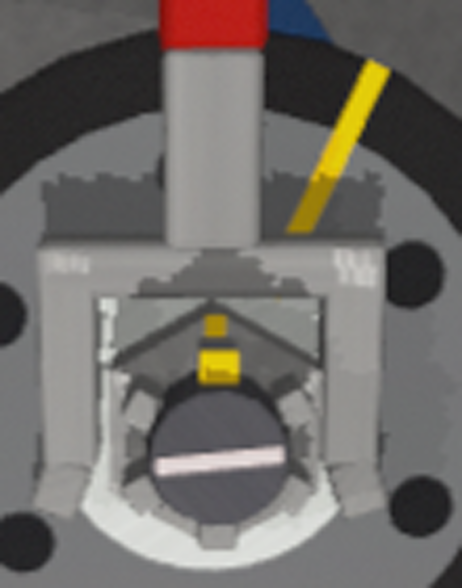

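Emit:
move_arm(
  series=[
    {"offset": [-0.003, 0.025, 0], "rot": [0, 0, 0]},
    {"offset": [-0.007, 0.06, -0.01], "rot": [0, 0, 0]},
    {"offset": [-0.011, 0.092, -0.025], "rot": [0, 0, 0]},
    {"offset": [-0.014, 0.115, -0.05], "rot": [0, 0, 0]},
    {"offset": [-0.0144, 0.124, -0.08], "rot": [0, 0, 0]},
    {"offset": [-0.0144, 0.124, -0.115], "rot": [0, 0, 0]},
    {"offset": [-0.0144, 0.124, -0.145], "rot": [0, 0, 0]},
    {"offset": [-0.0144, 0.124, -0.165], "rot": [0, 0, 0]},
    {"offset": [-0.0144, 0.124, -0.17], "rot": [0, 0, 0]},
    {"offset": [-0.0144, 0.124, -0.17], "rot": [0, 0, 0]},
  ],
)

```text
time: 12.27
tcp_pos: [0.5363, 0.0481, 0.0926]
orientation: [[-0.225, 0.974, -0.005], [0.974, 0.225, -0.001], [0.0, -0.005, -1.0]]
wrist_force: [0.8, -0.2, 0.1]
grip_width: 0.727
```

```bash
python3 - <<'E'
from snap import *
f=snap('wrist','w7');s=arm.state();print(s['tcp_pos'],s['wrist_force'],s['time'],s['joint_positions'].round(1))
E
```

```text
[0.53765583 0.04786094 0.09413456] [ 0.22535239 -0.05689433  0.58269082] 12.3167 [-30.8  25.7  24.2 115.3 -15.4  42.1  15.8]
```

View pics/w7.png

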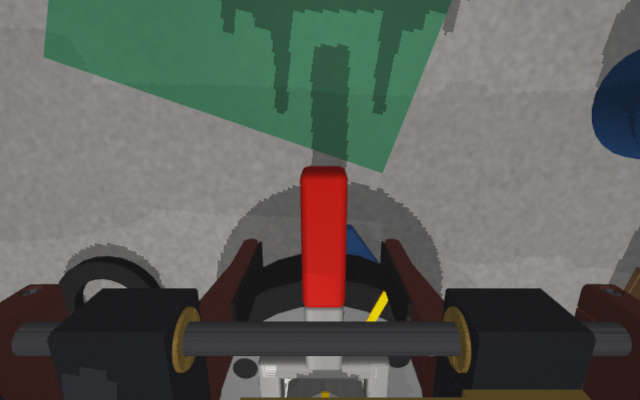

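Emit:
move_arm(
  series=[
    {"offset": [0, 0, -0.01], "rot": [0, 0, 0]},
    {"offset": [0, 0, -0.022], "rot": [0, 0, 0]},
    {"offset": [0, 0, -0.03], "rot": [0, 0, 0]},
    {"offset": [0, 0, -0.032], "rot": [0, 0, 0]},
    {"offset": [0, 0, -0.032], "rot": [0, 0, 0]},
    {"offset": [0, 0, -0.032], "rot": [0, 0, 0]},
    {"offset": [0, 0, -0.032], "rot": [0, 0, 0]},
    {"offset": [0, 0, -0.032], "rot": [0, 0, 0]},
    {"offset": [0, 0, -0.032], "rot": [0, 0, 0]},
    {"offset": [0, 0, -0.032], "rot": [0, 0, 0]},
  ],
)

```text
time: 13.15
tcp_pos: [0.5384, 0.0473, 0.0629]
orientation: [[-0.224, 0.975, 0.001], [0.975, 0.224, 0.0], [0.0, 0.001, -1.0]]
wrist_force: [0.3, -0.6, -1.0]
grip_width: 0.726
```

Emit:
move_arm(
  series=[
    {"offset": [0, 0, 0], "rot": [0, 0, 0]},
    {"offset": [0, 0, 0], "rot": [0, 0, 0]},
    {"offset": [0, 0, 0], "rot": [0, 0, 0]},
    {"offset": [0, 0, 0], "rot": [0, 0, 0]},
    {"offset": [0, 0, 0], "rot": [0, 0, 0]},
    {"offset": [0, 0, 0], "rot": [0, 0, 0]},
    {"offset": [0, 0, 0], "rot": [0, 0, 0]},
    {"offset": [0, 0, 0], "rot": [0, 0, 0]},
    {"offset": [0, 0, 0], "rot": [0, 0, 0]},
    {"offset": [0, 0, 0], "rot": [0, 0, 0]},
  ],
  gripper=255,
  newtons=50,
)

```text
time: 13.98
tcp_pos: [0.5382, 0.0472, 0.0627]
orientation: [[-0.224, 0.975, -0.0], [0.975, 0.224, 0.0], [0.0, 0.0, -1.0]]
wrist_force: [0.1, -0.4, -0.2]
grip_width: 0.294
```

```bash
python3 - <<'E'
from snap import *
s=arm.state();print(s['tcp_pos'],s['wrist_force'],s['torque'],s['time'])
import numpy as np
t=s['tcp_pos'][:2]-np.array([.5673,-.0786]);r=np.hypot(*t);a=np.arctan2(t[1],t[0]);print(r,np.degrees(a))
r=.1300
for d in range(0,66,3): 
    # offset from current tcp if rotate about nut by -d
    b=a-np.radians(d);o=r*np.array([np.cos(b)-np.cos(a),np.sin(b)-np.sin(a)]);print(d,o.round(4),round(-np.radians(d),3))
E
```

```text
[0.53822204 0.04722635 0.06266214] [ 0.13136799 -0.35742343 -0.18779201] [-0.03768221  0.07867445  0.03899801] 13.9833
0.1291425532046523 103.01238898110856
0 [0. 0.] -0.0
3 [0.0067 0.0014] -0.052
6 [0.0134 0.0024] -0.105
9 [0.0202 0.003 ] -0.157
12 [0.027  0.0033] -0.209
15 [0.0338 0.0033] -0.262
18 [0.0406 0.0028] -0.314
21 [0.0473 0.0021] -0.367
24 [0.054 0.001] -0.419
27 [ 0.0607 -0.0005] -0.471
30 [ 0.0673 -0.0023] -0.524
33 [ 0.0737 -0.0045] -0.576
36 [ 0.08  -0.007] -0.628
39 [ 0.0862 -0.0098] -0.681
42 [ 0.0923 -0.0129] -0.733
45 [ 0.0981 -0.0164] -0.785
48 [ 0.1038 -0.0202] -0.838
51 [ 0.1093 -0.0242] -0.89
54 [ 0.1145 -0.0285] -0.942
57 [ 0.1196 -0.0331] -0.995
60 [ 0.1243 -0.038 ] -1.047
63 [ 0.1288 -0.0431] -1.1
```

Emit:
move_arm(
  series=[
    {"offset": [0.0067, 0.0014, 0], "rot": [0, 0, -0.052]},
    {"offset": [0.0134, 0.0024, 0], "rot": [0, 0, -0.105]},
    {"offset": [0.0202, 0.003, 0], "rot": [0, 0, -0.157]},
    {"offset": [0.027, 0.0033, 0], "rot": [0, 0, -0.209]},
    {"offset": [0.0338, 0.0033, 0], "rot": [0, 0, -0.262]},
    {"offset": [0.0406, 0.0028, 0], "rot": [0, 0, -0.314]},
    {"offset": [0.0473, 0.0021, 0], "rot": [0, 0, -0.367]},
    {"offset": [0.054, 0.001, 0], "rot": [0, 0, -0.419]},
    {"offset": [0.0607, -0.0005, 0], "rot": [0, 0, -0.471]},
    {"offset": [0.0673, -0.0023, 0], "rot": [0, 0, -0.524]},
  ],
)

```text
time: 14.82
tcp_pos: [0.5975, 0.0489, 0.0622]
orientation: [[0.29, 0.957, -0.017], [0.957, -0.29, 0.006], [0.0, -0.018, -1.0]]
wrist_force: [-24.2, 8.5, 25.8]
grip_width: 0.303
```

```bash
python3 - <<'E'
from snap import *
from geo import crop
f=snap('scene','s8');s=arm.state();print(s['tcp_pos'],s['wrist_force'],s['torque'],s['time'],s['joint_positions'].round(1))
crop(f,230,110,430,260,4,'s8c')
import numpy as np
t=s['tcp_pos'][:2]-np.array([.5673,-.0786]);print(np.hypot(*t),np.degrees(np.arctan2(t[1],t[0])))
E
```

```text
[0.59938568 0.04849031 0.06226879] [-18.50475636   8.09841103  19.09681855] [1.62137089 4.64959827 0.80678495] 14.8667 [-32.3  35.2  30.1 107.5 -24.8  44.7  -5.7]
0.1310779808196893 75.83098073127483
```

View pics/s8c.png

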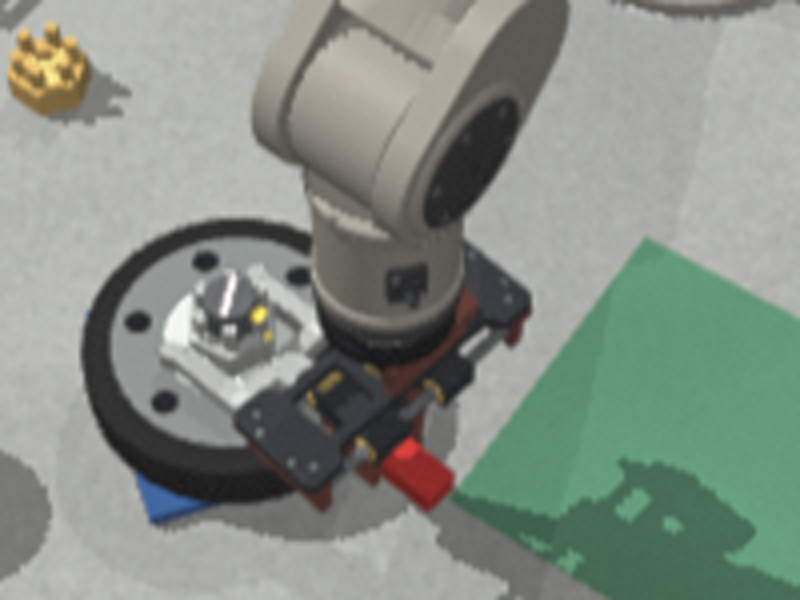

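Emit:
move_arm(
  series=[
    {"offset": [0.0064, -0.0022, 0.001], "rot": [0, 0, -0.052]},
    {"offset": [0.0127, -0.0047, 0.001], "rot": [0, 0, -0.105]},
    {"offset": [0.0189, -0.0075, 0.001], "rot": [0, 0, -0.157]},
    {"offset": [0.025, -0.0106, 0.001], "rot": [0, 0, -0.209]},
    {"offset": [0.0308, -0.0141, 0.001], "rot": [0, 0, -0.262]},
    {"offset": [0.0365, -0.0179, 0.001], "rot": [0, 0, -0.314]},
    {"offset": [0.0365, -0.0179, 0.001], "rot": [0, 0, -0.314]},
    {"offset": [0.0365, -0.0179, 0.001], "rot": [0, 0, -0.314]},
    {"offset": [0.0365, -0.0179, 0.001], "rot": [0, 0, -0.314]},
    {"offset": [0.0365, -0.0179, 0.001], "rot": [0, 0, -0.314]},
  ],
)

```text
time: 15.7
tcp_pos: [0.6383, 0.0319, 0.0624]
orientation: [[0.571, 0.821, -0.009], [0.821, -0.571, 0.006], [-0.0, -0.01, -1.0]]
wrist_force: [-8.5, 8.5, 3.7]
grip_width: 0.296
```

```bash
cat > look.py <<'E'
from snap import *
from geo import *
import sys
k=sys.argv[1]
f=snap('scene','s'+k);s=arm.state();print(s['tcp_pos'],s['wrist_force'],s['torque'],s['time'])
crop(f,262,160,322,225,9,f's{k}c')
t=s['tcp_pos'][:2]-np.array([.5673,-.0786]);print(np.hypot(*t),np.degrees(np.arctan2(t[1],t[0])))
o=s['orientation'];print('toolx',np.degrees(np.arctan2(o[1,0],o[0,0])),o[2])
E
python3 look.py 9
```

```text
[0.63825845 0.03191249 0.06240601] [-8.44492913  7.38176867  5.39265951] [1.99155512 2.2291391  0.36051188] 15.75
0.1313320677362671 57.29607645189756
toolx 55.169665866468584 [-1.95605450e-04 -1.03963270e-02 -9.99945938e-01]
```

View pics/s9c.png

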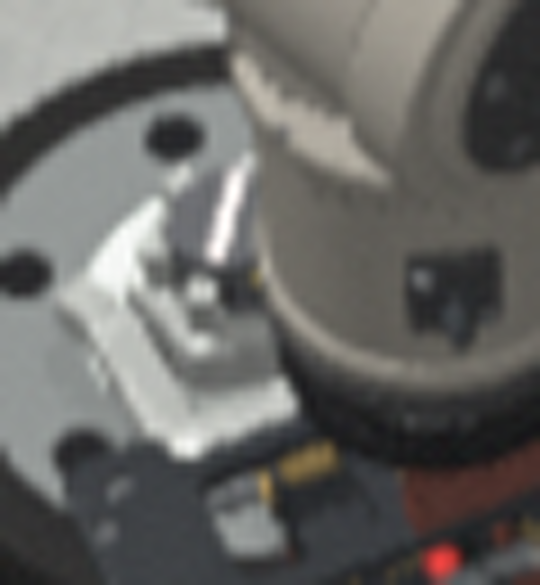

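Emit:
move_arm(
  series=[
    {"offset": [0, 0, 0], "rot": [0, 0, 0]},
    {"offset": [0, 0, 0], "rot": [0, 0, 0]},
    {"offset": [0, 0, 0], "rot": [0, 0, 0]},
    {"offset": [0, 0, 0], "rot": [0, 0, 0]},
    {"offset": [0, 0, 0], "rot": [0, 0, 0]},
    {"offset": [0, 0, 0.01], "rot": [0, 0, 0]},
    {"offset": [0, 0, 0.03], "rot": [0, 0, 0]},
    {"offset": [0, 0, 0.06], "rot": [0, 0, 0]},
    {"offset": [-0.005, -0.005, 0.095], "rot": [0, 0, 0]},
    {"offset": [-0.015, -0.02, 0.125], "rot": [0, 0, 0]},
  ],
  gripper=70,
)

```text
time: 16.58
tcp_pos: [0.6281, 0.0089, 0.191]
orientation: [[0.572, 0.82, 0.002], [0.82, -0.572, 0.0], [0.001, 0.001, -1.0]]
wrist_force: [0.5, -0.3, 0.1]
grip_width: 0.724
```

Emit:
move_arm(
  series=[
    {"offset": [-0.02, -0.025, 0.02], "rot": [0, 0, 0]},
    {"offset": [-0.04, -0.05, 0.04], "rot": [0, 0, 0]},
    {"offset": [-0.055, -0.075, 0.06], "rot": [0, 0, 0]},
    {"offset": [-0.065, -0.095, 0.065], "rot": [0, 0, 0]},
    {"offset": [-0.07, -0.1, 0.065], "rot": [0, 0, 0]},
    {"offset": [-0.07, -0.1, 0.065], "rot": [0, 0, 0]},
    {"offset": [-0.07, -0.1, 0.065], "rot": [0, 0, 0]},
    {"offset": [-0.07, -0.1, 0.065], "rot": [0, 0, 0]},
    {"offset": [-0.07, -0.1, 0.065], "rot": [0, 0, 0]},
    {"offset": [-0.07, -0.1, 0.065], "rot": [0, 0, 0]},
  ],
)

```text
time: 17.42
tcp_pos: [0.5574, -0.0916, 0.2529]
orientation: [[0.573, 0.82, -0.001], [0.82, -0.573, -0.0], [-0.001, -0.001, -1.0]]
wrist_force: [0.4, 0.7, -0.8]
grip_width: 0.729
```

```bash
python3 - <<'E'
from snap import *
f=snap('wrist','w10');s=arm.state();print(s['tcp_pos'],s['wrist_force'],s['time'],s['joint_positions'].round(1))
E
```

```text
[ 0.55732012 -0.09195037  0.25305944] [-0.72051585  0.35261295  0.10855269] 17.4667 [-33.   19.2  45.9 104.7 -15.4  62.6 -16.5]
```

View pics/w10.png

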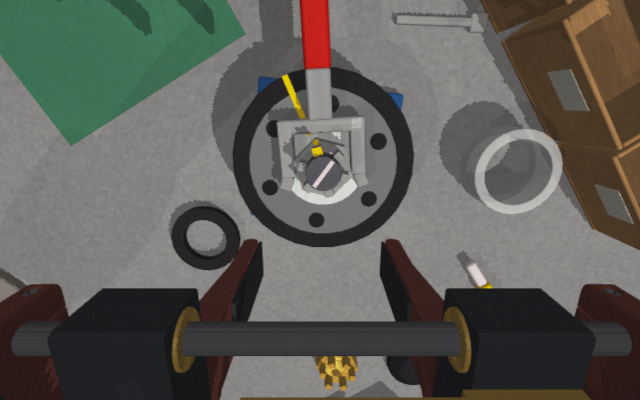

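```bash
python3 - <<'E'
from meas import *
w=load('w10');crop(w,275,105,375,215,5.4,'w10c')
C=np.array([.5673,-.0786])
for i,p,w in meas('w10',(322,172),110): 
    for z in(.06,.084,.104): q=ray(w,p.mean(0),z)[0][:2]; print(z,q.round(4),ang(q-C).round(1))
hsv=cv2.cvtColor(w['pixels'],cv2.COLOR_RGB2HSV)
m=(((hsv[...,0]<6)|(hsv[...,0]>174))&(hsv[...,1]>180)).astype(np.uint8);m[75:]=0;m[:,:280]=0;m[:,350:]=0
ys,xs=np.nonzero(m)
P=[((xs[ys==v].min()+xs[ys==v].max())/2,v) for v in(5,20,35,50,63)]
X=ray(w,P,.084)[:,:2];print('handle',[ang(x-C).round(1) for x in X],ang(X[0]-X[-1]))
print(proj(w,[[*C,.11],[*C,.104],[*C,.06]]))
E
```

```text
yel [282  74  24  44 298] [292.7  95. ]
0.06 [ 0.5844 -0.0021] 77.4
0.084 [ 0.5857 -0.0037] 76.2
0.104 [ 0.5868 -0.0051] 75.2
yel [313 139   6   7  27] [315.3 142. ]
0.06 [ 0.5759 -0.0542] 70.6
0.084 [ 0.5778 -0.0523] 68.3
0.104 [ 0.5793 -0.0507] 66.7
yel [312 146  11  11  89] [316.9 151.3]
0.06 [ 0.5717 -0.0632] 73.9
0.084 [ 0.5739 -0.0607] 69.8
0.104 [ 0.5757 -0.0586] 67.3
handle [np.float64(57.9), np.float64(57.8), np.float64(57.9), np.float64(57.8), np.float64(57.6)] 58.57590584997993
[[321.81417321 174.67485014]
 [321.80502256 173.39025485]
 [321.74689946 165.23075627]]
```

View pics/w10c.png

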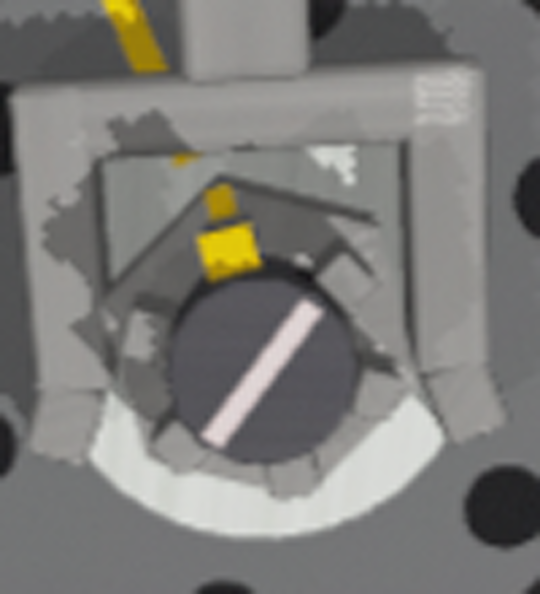

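```bash
python3 - <<'E'
from meas import *
w=load('w10')
cr=lambda x,y:(275+(x+.5)/5.4-.5,105+(y+.5)/5.4-.5)
C=ray(w,cr(264,369),.110)[0][:2];print(C)
L=[ray(w,cr(*p),.11)[0] for p in((205,434),(225,447),(300,298),(322,310))]
print('white',ang(((L[2]+L[3])-(L[0]+L[1]))[:2]), ang((L[2]-L[0])[:2]),ang((L[3]-L[1])[:2]))
g=lambda p,z:ang(ray(w,cr(*p),z)[0][:2]-C)
print('tooth yellow top centre',g((228,245),.104), 'corner mark',g((220,203),.084),'corner',g((222,180),.084))
for p,z in(((352,275),.104),((385,392),.104),((292,478),.104),((180,447),.104),((138,330),.104)): a=g(p,z);print('tooth',a.round(1),a.round(1)%60)
print('wheel line',[g(p,.06) for p in((118,0),(148,68))])
w=load('w3');cr=lambda x,y:(365+(x+.5)/6-.5,65+(y+.5)/6-.5)
L=[ray(w,cr(*p),.11)[0] for p in((208,375),(218,402),(398,297),(410,322))]
print('white3',ang(((L[2]+L[3])-(L[0]+L[1]))[:2]))
w=load('w6');cr=lambda x,y:(285+(x+.5)/4.2-.5,85+(y+.5)/4.2-.5)
L=[ray(w,cr(*p),.11)[0] for p in((156,467),(284,456))]
print('white6',ang((L[1]-L[0])[:2]))
E
```

```text
[ 0.56954368 -0.07812548]
white 20.451872067697362 20.53925111050202 20.365670502340837
tooth yellow top centre 71.89939060038247 corner mark 72.28531863716542 corner 69.30259571376762
tooth 10.2 10.2
tooth -48.9 11.100000000000001
tooth -111.3 8.700000000000003
tooth -169.1 10.900000000000006
tooth 130.5 10.5
wheel line [np.float64(79.31873030096718), np.float64(79.4631119278541)]
white3 19.056094995651147
white6 17.986566706849267
```

Emit:
move_arm(
  series=[
    {"offset": [0.015, 0.025, 0], "rot": [0, 0, 0.02]},
    {"offset": [0.036, 0.056, -0.005], "rot": [0, 0, 0.04]},
    {"offset": [0.055, 0.086, -0.01], "rot": [0, 0, 0.05]},
    {"offset": [0.07, 0.111, -0.025], "rot": [0, 0, 0.05]},
    {"offset": [0.0785, 0.124, -0.05], "rot": [0, 0, 0.05]},
    {"offset": [0.0785, 0.124, -0.085], "rot": [0, 0, 0.05]},
    {"offset": [0.0785, 0.124, -0.12], "rot": [0, 0, 0.05]},
    {"offset": [0.0785, 0.124, -0.15], "rot": [0, 0, 0.05]},
    {"offset": [0.0785, 0.124, -0.175], "rot": [0, 0, 0.05]},
    {"offset": [0.0785, 0.124, -0.19], "rot": [0, 0, 0.05]},
  ],
)

```text
time: 18.3
tcp_pos: [0.6338, 0.0316, 0.0601]
orientation: [[0.532, 0.847, -0.004], [0.847, -0.532, -0.001], [-0.003, -0.003, -1.0]]
wrist_force: [-0.3, -0.0, -0.2]
grip_width: 0.73
```

Emit:
move_arm(
  series=[
    {"offset": [0, 0, 0], "rot": [0, 0, 0]},
    {"offset": [0, 0, 0], "rot": [0, 0, 0]},
    {"offset": [0, 0, 0], "rot": [0, 0, 0]},
    {"offset": [0, 0, 0], "rot": [0, 0, 0]},
    {"offset": [0, 0, 0], "rot": [0, 0, 0]},
    {"offset": [0, 0, 0], "rot": [0, 0, 0]},
    {"offset": [0, 0, 0], "rot": [0, 0, 0]},
    {"offset": [0, 0, 0], "rot": [0, 0, 0]},
    {"offset": [0, 0, 0], "rot": [0, 0, 0]},
    {"offset": [0, 0, 0], "rot": [0, 0, 0]},
  ],
  gripper=255,
)

```text
time: 19.13
tcp_pos: [0.6363, 0.0312, 0.0646]
orientation: [[0.532, 0.846, 0.002], [0.846, -0.532, 0.0], [0.001, 0.001, -1.0]]
wrist_force: [-0.9, 0.9, 6.1]
grip_width: 0.289
```

```bash
python3 - <<'E'
from snap import *
s=arm.state();print(s['tcp_pos'],s['wrist_force'],s['torque'],s['time'],s['grip_width'])
import numpy as np
o=s['orientation'];print(np.degrees(np.arctan2(o[1,0],o[0,0])))
t=s['tcp_pos'][:2]-np.array([.5673,-.0786]);r=np.hypot(*t);a=np.arctan2(t[1],t[0]);print(r,np.degrees(a))
r=.1310
for d in (2.5,5,7.5,10,12.5,15,17.5,19,20,21,22): 
    b=a-np.radians(d);o=r*np.array([np.cos(b)-np.cos(a),np.sin(b)-np.sin(a)]);print(d,o.round(4),round(-np.radians(d),3))
E
```

```text
[0.6362764  0.03117486 0.0646017 ] [-0.8783093   0.9227086   6.09880848] [0.00401851 0.21354855 0.27795895] 19.1333 0.2894766287383953
57.82981507793781
0.12964668371630644 57.857036914945596
2.5 [ 0.0048 -0.0031] -0.044
5 [ 0.0094 -0.0065] -0.087
7.5 [ 0.0139 -0.01  ] -0.131
10 [ 0.0182 -0.0138] -0.175
12.5 [ 0.0224 -0.0177] -0.218
15 [ 0.0263 -0.0218] -0.262
17.5 [ 0.0301 -0.0261] -0.305
19 [ 0.0323 -0.0287] -0.332
20 [ 0.0337 -0.0305] -0.349
21 [ 0.0351 -0.0323] -0.367
22 [ 0.0365 -0.0342] -0.384
```

Emit:
move_arm(
  series=[
    {"offset": [0.0048, -0.0031, 0.001], "rot": [0, 0, -0.044]},
    {"offset": [0.0094, -0.0065, 0.001], "rot": [0, 0, -0.087]},
    {"offset": [0.0139, -0.01, 0.001], "rot": [0, 0, -0.131]},
    {"offset": [0.0182, -0.0138, 0.001], "rot": [0, 0, -0.175]},
    {"offset": [0.0224, -0.0177, 0.001], "rot": [0, 0, -0.218]},
    {"offset": [0.0263, -0.0218, 0.001], "rot": [0, 0, -0.262]},
    {"offset": [0.0301, -0.0261, 0.001], "rot": [0, 0, -0.305]},
    {"offset": [0.0337, -0.0305, 0.001], "rot": [0, 0, -0.349]},
    {"offset": [0.0337, -0.0305, 0.001], "rot": [0, 0, -0.349]},
    {"offset": [0.0337, -0.0305, 0.001], "rot": [0, 0, -0.349]},
  ],
)

```text
time: 19.97
tcp_pos: [0.6673, 0.0044, 0.0646]
orientation: [[0.787, 0.617, -0.005], [0.617, -0.787, 0.004], [-0.001, -0.007, -1.0]]
wrist_force: [-7.6, 7.2, 9.0]
grip_width: 0.294
```

```bash
python3 look.py 11; python3 - <<'E'
from geo import *
crop(load('s11'),230,110,430,260,4,'s11d')
E
```

```text
[0.6672429  0.00439158 0.06457655] [-8.22803472  8.30000817 10.46152697] [1.13984615 1.78359672 0.97536969] 20.0167
0.1299083701319544 39.705898601215374
toolx 38.09356338292144 [-0.00133011 -0.00671729 -0.99997655]
```

View pics/s11d.png

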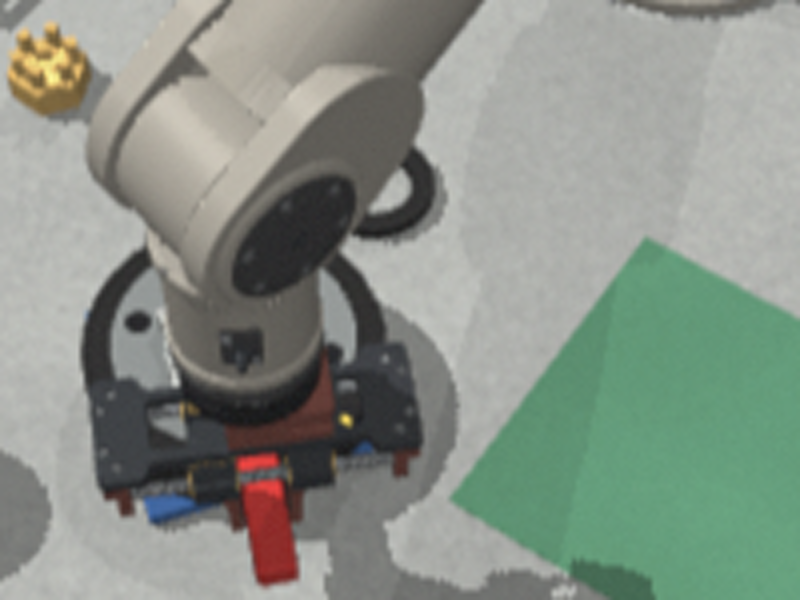

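Emit:
move_arm(
  series=[
    {"offset": [0, 0, 0], "rot": [0, 0, 0]},
    {"offset": [0, 0, 0], "rot": [0, 0, 0]},
    {"offset": [0, 0, 0], "rot": [0, 0, 0]},
    {"offset": [0, 0, 0], "rot": [0, 0, 0]},
    {"offset": [0, 0, 0], "rot": [0, 0, 0]},
    {"offset": [0, 0, 0.01], "rot": [0, 0, 0]},
    {"offset": [0, 0, 0.03], "rot": [0, 0, 0]},
    {"offset": [0, 0, 0.06], "rot": [0, 0, 0]},
    {"offset": [-0.005, -0.004, 0.095], "rot": [0, 0, 0]},
    {"offset": [-0.02, -0.016, 0.13], "rot": [0, 0, 0]},
  ],
  gripper=70,
)

```text
time: 20.85
tcp_pos: [0.6503, -0.0136, 0.1961]
orientation: [[0.788, 0.615, 0.001], [0.615, -0.788, -0.0], [0.0, 0.0, -1.0]]
wrist_force: [0.8, 1.4, 1.3]
grip_width: 0.723
```

Emit:
move_arm(
  series=[
    {"offset": [-0.025, -0.02, 0.02], "rot": [0, 0, 0]},
    {"offset": [-0.05, -0.04, 0.04], "rot": [0, 0, 0]},
    {"offset": [-0.075, -0.06, 0.055], "rot": [0, 0, 0]},
    {"offset": [-0.09, -0.074, 0.06], "rot": [0, 0, 0]},
    {"offset": [-0.094, -0.077, 0.06], "rot": [0, 0, 0]},
    {"offset": [-0.094, -0.077, 0.06], "rot": [0, 0, 0]},
    {"offset": [-0.094, -0.077, 0.06], "rot": [0, 0, 0]},
    {"offset": [-0.094, -0.077, 0.06], "rot": [0, 0, 0]},
    {"offset": [-0.094, -0.077, 0.06], "rot": [0, 0, 0]},
    {"offset": [-0.094, -0.077, 0.06], "rot": [0, 0, 0]},
  ],
)

```text
time: 21.68
tcp_pos: [0.5558, -0.0916, 0.2541]
orientation: [[0.789, 0.614, -0.001], [0.614, -0.789, -0.001], [-0.001, 0.0, -1.0]]
wrist_force: [0.3, -0.2, -0.1]
grip_width: 0.729
```

```bash
python3 - <<'E'
from snap import *
from geo import *
f=snap('wrist','w12');s=arm.state();print(s['tcp_pos'],s['orientation'][:,0],s['time'],s['joint_positions'].round(1))
C=proj(f,[[.5673,-.0786,.11]])[0];print(C)
x,y=C.astype(int);print(x-50,y-65);crop(f,x-50,y-65,x+50,y+45,5.4,'w12c')
E
```

```text
[ 0.55563237 -0.09180995  0.25413207] [ 0.78940221  0.61387524 -0.00115497] 21.7333 [-37.1  20.5  51.7 105.  -17.9  63.2 -31. ]
[317.78689934 173.68635777]
267 108
```

View pics/w12c.png

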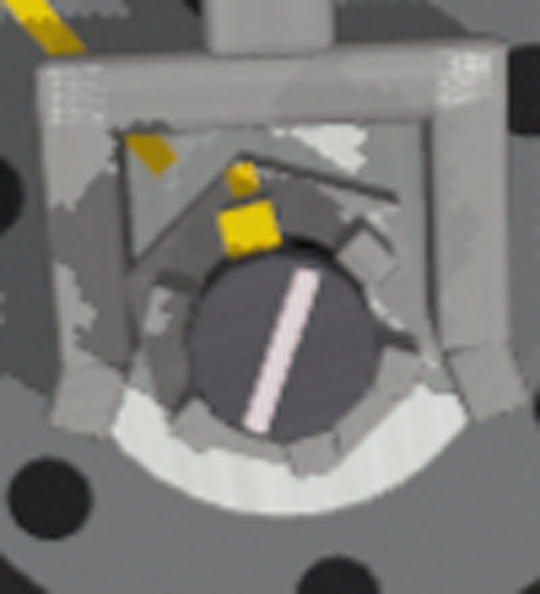

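```bash
python3 - <<'E'
from meas import *
w=load('w12')
cr=lambda x,y:(267+(x+.5)/5.4-.5,108+(y+.5)/5.4-.5)
for c in ((283,345),(284,346),(282,344)):
    C=ray(w,cr(*c),.110)[0][:2]
    g=lambda p,z:ang(ray(w,cr(*p),z)[0][:2]-C)
    t=[g(p,.104) for p in((249,227),(368,255),(402,372),(314,458),(205,428))]
    print(C.round(4),'teeth',np.round(t,1),np.mod(t,60).round(1),'cornermark',g((242,180),.084))
L=[ray(w,cr(*p),.11)[0][:2] for p in((245,428),(268,434),(297,268),(320,272))]
print('white',ang(L[2]+L[3]-L[0]-L[1]),ang(L[2]-L[0]),ang(L[3]-L[1]))
# ellipse fit of dark disc; white mask
hsv=cv2.cvtColor(w['pixels'],cv2.COLOR_RGB2HSV);im=w['pixels']
m=((hsv[...,1]<80)&(hsv[...,2]>175)).astype(np.uint8)
n,l,st,ce=cv2.connectedComponentsWithStats(m)
for i in range(1,n):
    if np.hypot(*(ce[i]-cr(283,345)))<8 and st[i,4]>20:
        ys,xs=np.nonzero(l==i);X=ray(w,np.c_[xs,ys],.11)[:,:2].astype(np.float32);v=cv2.fitLine(X,cv2.DIST_L2,0,1e-5,1e-5).ravel();print('whitefit',st[i],ang(v[:2]),X.mean(0))
hs=((hsv[...,0]<6)|(hsv[...,0]>174))&(hsv[...,1]>180);hs[75:]=0
ys,xs=np.nonzero(hs);s=(xs>280)&(xs<360);xs,ys=xs[s],ys[s]
P=[((xs[ys==q].min()+xs[ys==q].max())/2,q) for q in(5,25,45)];X=ray(w,P,.084)[:,:2];print('handle',[ang(x-C) for x in X],ang(X[0]-X[-1]))
print('wheel', [ang(ray(w,cr(*p),.06)[0][:2]-C) for p in ((150,155),(70,40))])
E
```

```text
[ 0.5697 -0.0782] teeth [  54.7   -7.3  -68.1 -128.   177.1] [54.7 52.7 51.9 52.  57.1] cornermark 54.51825675011956
[ 0.5696 -0.0785] teeth [  55.    -6.6  -67.8 -128.3  176.4] [55.  53.4 52.2 51.7 56.4] cornermark 54.76467719781849
[ 0.5697 -0.078 ] teeth [  54.3   -7.9  -68.4 -127.6  177.8] [54.3 52.1 51.6 52.4 57.8] cornermark 54.26785007776849
white 20.148554044112252 19.940111348469056 20.354557146433137
whitefit [313 158  13  30 120] 19.253325 [ 0.5690266  -0.07850674]
handle [np.float64(40.588385420738014), np.float64(40.58456319194534), np.float64(40.81273790626981)] 39.8096092890837
wheel [np.float64(81.24204285253555), np.float64(77.56228118307574)]
```

```bash
python3 - <<'E'
from meas import *
w=load('w12');crop(w,295,140,345,198,10,'w12e')
E
```

```text
(no output)
```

View pics/w12e.png

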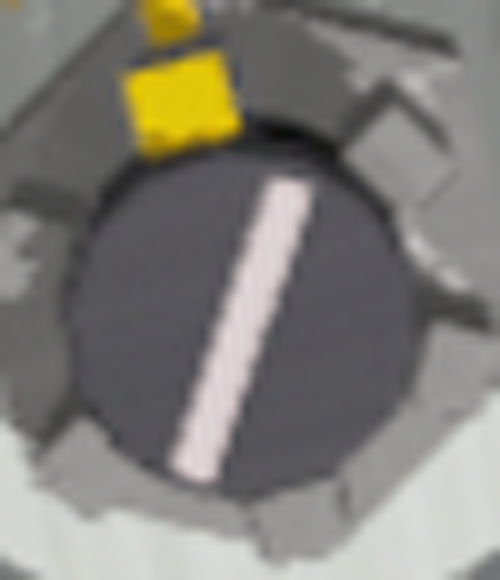

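```bash
python3 - <<'E'
from meas import *
w=load('w12')
cr=lambda x,y:(295+(x+.5)/10-.5,140+(y+.5)/10-.5)
X=lambda p,z=.104:ray(w,cr(*p),z)[0][:2]
d=lambda a,b,z=.104:ang(X(b,z)-X(a,z))
print('pairs',d((297,522),(185,103)),d((80,462),(400,160))+60,)
print('edges',d((145,157),(125,75)),d((243,130),(227,50)),'inner-outer perp',d((145,157),(243,130))+90,d((125,75),(227,50))+90)
print('white edges',d((172,465),(265,180),.11),d((215,480),(313,190),.11), 'ends perp',d((172,465),(215,480),.11)+90,d((265,180),(313,190),.11)+90)
print('dist pair',np.linalg.norm(X((297,522))-X((185,103))))
E
```

```text
pairs 52.53791308448002 51.56864956151163
edges 51.015351387770394 49.11225513105707 inner-outer perp 53.25408639727092 51.52990749749053
white edges 19.85212168790047 19.48750023568442 ends perp 18.10428329524005 26.095603503174893
dist pair 0.0422112220116753
```

Emit:
move_arm(
  series=[
    {"offset": [0.018, 0.016, 0], "rot": [0, 0, 0.02]},
    {"offset": [0.043, 0.038, 0], "rot": [0, 0, 0.04]},
    {"offset": [0.07, 0.061, -0.005], "rot": [0, 0, 0.04]},
    {"offset": [0.095, 0.083, -0.02], "rot": [0, 0, 0.04]},
    {"offset": [0.111, 0.097, -0.045], "rot": [0, 0, 0.04]},
    {"offset": [0.111, 0.097, -0.08], "rot": [0, 0, 0.04]},
    {"offset": [0.111, 0.097, -0.115], "rot": [0, 0, 0.04]},
    {"offset": [0.111, 0.097, -0.15], "rot": [0, 0, 0.04]},
    {"offset": [0.111, 0.097, -0.175], "rot": [0, 0, 0.04]},
    {"offset": [0.111, 0.097, -0.19], "rot": [0, 0, 0.04]},
  ],
)

```text
time: 22.57
tcp_pos: [0.6644, 0.0051, 0.0606]
orientation: [[0.765, 0.645, -0.005], [0.645, -0.765, -0.001], [-0.004, -0.003, -1.0]]
wrist_force: [0.1, -0.1, -0.3]
grip_width: 0.722
```

Emit:
move_arm(
  series=[
    {"offset": [0, 0, 0], "rot": [0, 0, 0]},
    {"offset": [0, 0, 0], "rot": [0, 0, 0]},
    {"offset": [0, 0, 0], "rot": [0, 0, 0]},
    {"offset": [0, 0, 0], "rot": [0, 0, 0]},
    {"offset": [0, 0, 0], "rot": [0, 0, 0]},
    {"offset": [0, 0, 0], "rot": [0, 0, 0]},
    {"offset": [0, 0, 0], "rot": [0, 0, 0]},
    {"offset": [0, 0, 0], "rot": [0, 0, 0]},
    {"offset": [0, 0, 0], "rot": [0, 0, 0]},
    {"offset": [0, 0, 0], "rot": [0, 0, 0]},
  ],
  gripper=255,
)

```text
time: 23.4
tcp_pos: [0.6666, 0.0052, 0.0658]
orientation: [[0.764, 0.645, 0.001], [0.645, -0.764, 0.001], [0.001, -0.0, -1.0]]
wrist_force: [-1.8, 2.1, 6.8]
grip_width: 0.29
```

```bash
python3 - <<'E'
from snap import *
s=arm.state();print(s['tcp_pos'],s['wrist_force'],s['torque'],s['time'],s['grip_width'])
import numpy as np
o=s['orientation'];print(np.degrees(np.arctan2(o[1,0],o[0,0])))
t=s['tcp_pos'][:2]-np.array([.5673,-.0786]);r=np.hypot(*t);a=np.arctan2(t[1],t[0]);print(r,np.degrees(a))
r=.1300
for d in (1,2,3,4,4.5,5,6): 
    b=a-np.radians(d);o=r*np.array([np.cos(b)-np.cos(a),np.sin(b)-np.sin(a)]);print(d,o.round(4),round(-np.radians(d),3))
E
```

```text
[0.66662255 0.00518891 0.06575123] [-1.83380562  2.0631784   6.80398502] [0.39930841 0.68523554 0.13814659] 23.4 0.2900476543511326
40.13868649755934
0.1299444149488636 40.151117997416186
1 [ 0.0014 -0.0017] -0.017
2 [ 0.0029 -0.0035] -0.035
3 [ 0.0043 -0.0053] -0.052
4 [ 0.0056 -0.0071] -0.07
4.5 [ 0.0063 -0.0081] -0.079
5 [ 0.0069 -0.009 ] -0.087
6 [ 0.0082 -0.0108] -0.105
```

Emit:
move_arm(
  series=[
    {"offset": [0.0014, -0.0017, 0], "rot": [0, 0, -0.017]},
    {"offset": [0.0029, -0.0035, 0], "rot": [0, 0, -0.035]},
    {"offset": [0.0043, -0.0053, 0], "rot": [0, 0, -0.052]},
    {"offset": [0.0053, -0.0067, 0], "rot": [0, 0, -0.066]},
    {"offset": [0.0059, -0.0075, 0], "rot": [0, 0, -0.073]},
    {"offset": [0.0059, -0.0075, 0], "rot": [0, 0, -0.073]},
    {"offset": [0.0059, -0.0075, 0], "rot": [0, 0, -0.073]},
    {"offset": [0.0059, -0.0075, 0], "rot": [0, 0, -0.073]},
    {"offset": [0.0059, -0.0075, 0], "rot": [0, 0, -0.073]},
    {"offset": [0.0059, -0.0075, 0], "rot": [0, 0, -0.073]},
  ],
)

```text
time: 24.23
tcp_pos: [0.6689, 0.0024, 0.0656]
orientation: [[0.806, 0.592, -0.008], [0.592, -0.806, 0.007], [-0.002, -0.01, -1.0]]
wrist_force: [-14.8, 10.3, 20.6]
grip_width: 0.294
```

```bash
python3 look.py 13
```

```text
[0.66888365 0.0023849  0.06561263] [-14.84320209  11.04846957  20.09362546] [2.01132983 3.5903911  1.42691029] 24.2833
0.12991455824526352 38.56268311441919
toolx 36.32620628966841 [-0.00215784 -0.01044241 -0.99994315]
```

Emit:
move_arm(
  series=[
    {"offset": [0.0006, -0.0007, 0.0005], "rot": [0, 0, -0.007]},
    {"offset": [0.0011, -0.0015, 0.001], "rot": [0, 0, -0.014]},
    {"offset": [0.0011, -0.0015, 0.001], "rot": [0, 0, -0.014]},
    {"offset": [0.0011, -0.0015, 0.001], "rot": [0, 0, -0.014]},
    {"offset": [0.0011, -0.0015, 0.001], "rot": [0, 0, -0.014]},
    {"offset": [0.0011, -0.0015, 0.001], "rot": [0, 0, -0.014]},
    {"offset": [0.0011, -0.0015, 0.001], "rot": [0, 0, -0.014]},
    {"offset": [0.0011, -0.0015, 0.001], "rot": [0, 0, -0.014]},
    {"offset": [0.0011, -0.0015, 0.001], "rot": [0, 0, -0.014]},
    {"offset": [0.0011, -0.0015, 0.001], "rot": [0, 0, -0.014]},
  ],
)

```text
time: 25.12
tcp_pos: [0.6708, -0.0002, 0.0657]
orientation: [[0.815, 0.58, -0.006], [0.58, -0.815, 0.005], [-0.002, -0.008, -1.0]]
wrist_force: [-9.6, 7.6, 10.4]
grip_width: 0.294
```

```bash
python3 look.py 14
```

```text
[ 6.70836192e-01 -1.56307068e-04  6.57131993e-02] [-10.61963479   7.91695024   9.49638455] [1.58975164 2.19038588 1.0840979 ] 25.1667
0.12989671270065342 37.149212501445454
toolx 35.43920616742714 [-0.00181664 -0.00772946 -0.99996848]
```

Emit:
move_arm(
  series=[
    {"offset": [-0.002, 0.0024, 0], "rot": [0, 0, 0.023]},
    {"offset": [-0.004, 0.0047, 0], "rot": [0, 0, 0.046]},
    {"offset": [-0.0058, 0.007, 0], "rot": [0, 0, 0.069]},
    {"offset": [-0.0077, 0.0092, 0], "rot": [0, 0, 0.092]},
    {"offset": [-0.0095, 0.0115, 0], "rot": [0, 0, 0.115]},
    {"offset": [-0.0112, 0.0138, 0], "rot": [0, 0, 0.137]},
    {"offset": [-0.0112, 0.0138, 0], "rot": [0, 0, 0.137]},
    {"offset": [-0.0112, 0.0138, 0], "rot": [0, 0, 0.137]},
    {"offset": [-0.0112, 0.0138, 0], "rot": [0, 0, 0.137]},
    {"offset": [-0.0112, 0.0138, 0], "rot": [0, 0, 0.137]},
  ],
)

```text
time: 26.0
tcp_pos: [0.6619, 0.0093, 0.0658]
orientation: [[0.732, 0.681, -0.0], [0.681, -0.732, 0.0], [-0.0, -0.0, -1.0]]
wrist_force: [-1.0, 2.5, 3.8]
grip_width: 0.292
```

```bash
python3 look.py 15
```

```text
[0.66186829 0.00931549 0.06575601] [-0.74986651  1.73927371  3.21505793] [ 0.39359885  0.25437682 -0.04763293] 26.05
0.12912124465402997 42.91209462183414
toolx 42.960832126671946 [-2.55177769e-04 -4.06155943e-04 -9.99999885e-01]
```

Emit:
move_arm(
  series=[
    {"offset": [0, 0, 0], "rot": [0, 0, 0]},
    {"offset": [0, 0, 0], "rot": [0, 0, 0]},
    {"offset": [0, 0, 0], "rot": [0, 0, 0]},
    {"offset": [0, 0, 0], "rot": [0, 0, 0]},
    {"offset": [0, 0, 0], "rot": [0, 0, 0]},
    {"offset": [0, 0, 0.01], "rot": [0, 0, 0]},
    {"offset": [0, 0, 0.03], "rot": [0, 0, 0]},
    {"offset": [0, 0, 0.06], "rot": [0, 0, 0]},
    {"offset": [-0.005, -0.004, 0.095], "rot": [0, 0, 0]},
    {"offset": [-0.02, -0.016, 0.13], "rot": [0, 0, 0]},
  ],
  gripper=70,
)

```text
time: 26.88
tcp_pos: [0.643, -0.0046, 0.1972]
orientation: [[0.73, 0.684, 0.001], [0.684, -0.73, -0.0], [0.0, 0.0, -1.0]]
wrist_force: [0.2, 0.5, 1.1]
grip_width: 0.726
```

Emit:
move_arm(
  series=[
    {"offset": [-0.025, -0.02, 0.02], "rot": [0, 0, 0]},
    {"offset": [-0.05, -0.042, 0.04], "rot": [0, 0, 0]},
    {"offset": [-0.075, -0.064, 0.055], "rot": [0, 0, 0]},
    {"offset": [-0.088, -0.08, 0.06], "rot": [0, 0, 0]},
    {"offset": [-0.09, -0.084, 0.06], "rot": [0, 0, 0]},
    {"offset": [-0.09, -0.084, 0.06], "rot": [0, 0, 0]},
    {"offset": [-0.09, -0.084, 0.06], "rot": [0, 0, 0]},
    {"offset": [-0.09, -0.084, 0.06], "rot": [0, 0, 0]},
    {"offset": [-0.09, -0.084, 0.06], "rot": [0, 0, 0]},
    {"offset": [-0.09, -0.084, 0.06], "rot": [0, 0, 0]},
  ],
)

```text
time: 27.72
tcp_pos: [0.5525, -0.0897, 0.255]
orientation: [[0.731, 0.683, -0.001], [0.683, -0.731, -0.001], [-0.001, -0.0, -1.0]]
wrist_force: [0.1, 0.2, -0.1]
grip_width: 0.727
```

```bash
python3 - <<'E'
from snap import *
from geo import *
f=snap('wrist','w16');s=arm.state();print(s['tcp_pos'],s['orientation'][:,0],s['time'],s['joint_positions'].round(1))
C=proj(f,[[.5695,-.0784,.11]])[0];print(C)
x,y=C.astype(int);print(x-50,y-65);crop(f,x-50,y-65,x+50,y+45,5.4,'w16c');print(x-25,y-30);crop(f,x-25,y-30,x+25,y+28,10,'w16e')
E
```

```text
[ 0.55236128 -0.0899201   0.25513154] [ 0.73099184  0.68238524 -0.00114637] 27.7667 [-37.   19.7  50.9 105.4 -17.   63.  -26.9]
[324.69480766 170.29590963]
274 105
299 140
```

View pics/w16c.png

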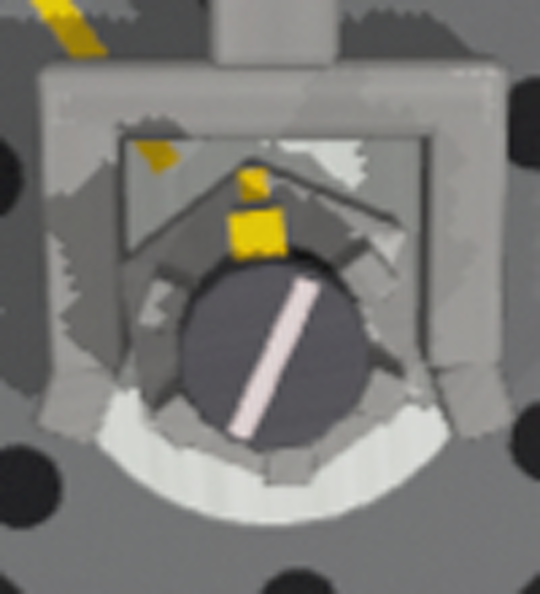

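View pics/w16e.png

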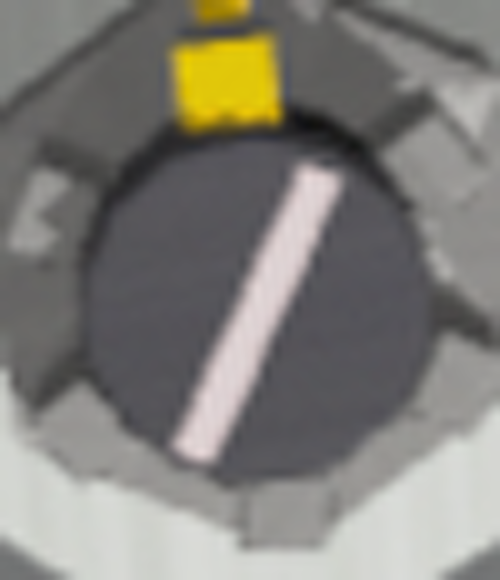

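```bash
python3 - <<'E'
from meas import *
w=load('w16')
cr=lambda x,y:(299+(x+.5)/10-.5,140+(y+.5)/10-.5)
X=lambda p,z=.104:ray(w,cr(*p),z)[0][:2]
d=lambda a,b,z=.104:ang(X(b,z)-X(a,z))
print('pairs',d((287,515),(228,82)),d((82,430),(435,158))+60,d((470,370),(38,210))-60)
print('edges',d((182,130),(172,45)),d((283,122),(275,37)),'perp',d((182,130),(283,122))+90,d((172,45),(275,37))+90)
print('bottom tooth edges',d((243,548),(247,490)),d((323,545),(330,485)))
print('white',d((172,443),(302,160),.11),d((212,465),(345,180),.11))
C=X((262,308),.11);g=lambda p,z=.104:ang(X(p,z)-C)
print('teeth',[round(g(p)%60,1) for p in((228,82),(435,158),(470,370),(287,515),(82,430))])
hsv=cv2.cvtColor(w['pixels'],cv2.COLOR_RGB2HSV)
m=((hsv[...,1]<80)&(hsv[...,2]>175)).astype(np.uint8)
n,l,st,ce=cv2.connectedComponentsWithStats(m)
for i in range(1,n):
    if np.hypot(*(ce[i]-cr(262,308)))<8 and st[i,4]>20:
        ys,xs=np.nonzero(l==i);Y=ray(w,np.c_[xs,ys],.11)[:,:2].astype(np.float32);v=cv2.fitLine(Y,cv2.DIST_L2,0,1e-5,1e-5).ravel();print('whitefit',st[i],ang(v[:2]),Y.mean(0))
hs=((hsv[...,0]<6)|(hsv[...,0]>174))&(hsv[...,1]>180);hs[75:]=0
ys,xs=np.nonzero(hs);s=(xs>280)&(xs<380);xs,ys=xs[s],ys[s]
P=[((xs[ys==q].min()+xs[ys==q].max())/2,q) for q in(5,25,45)];Y=ray(w,P,.084)[:,:2];print('handle',[ang(x-C) for x in Y],ang(Y[0]-Y[-1]),Y)
E
```

```text
pairs 50.87254736453595 51.0775784109791 52.523618943886916
edges 49.5589730770007 48.732002336901566 perp 47.57290026108514 47.45224147445479
bottom tooth edges 39.33165843228303 37.112625612874744
white 18.711714748948456 18.584471479140433
teeth [np.float64(52.0), np.float64(51.9), np.float64(53.3), np.float64(49.8), np.float64(50.2)]
whitefit [317 157  16  29 118] 18.814064 [ 0.5688337  -0.07851946]
handle [np.float64(43.57208784315675), np.float64(43.621770259049704), np.float64(43.687952755681636)] 43.17335116615492 [[ 0.67425663  0.02118957]
 [ 0.66257324  0.01022836]
 [ 0.65051382 -0.00108564]]
```

Emit:
move_arm(
  series=[
    {"offset": [-0.006, -0.006, -0.02], "rot": [0, 0, 0]},
    {"offset": [-0.012, -0.013, -0.05], "rot": [0, 0, 0]},
    {"offset": [-0.015, -0.016, -0.08], "rot": [0, 0, 0]},
    {"offset": [-0.015, -0.016, -0.102], "rot": [0, 0, 0]},
    {"offset": [-0.015, -0.016, -0.112], "rot": [0, 0, 0]},
    {"offset": [-0.015, -0.016, -0.112], "rot": [0, 0, 0]},
    {"offset": [-0.015, -0.016, -0.112], "rot": [0, 0, 0]},
    {"offset": [-0.015, -0.016, -0.112], "rot": [0, 0, 0]},
    {"offset": [-0.015, -0.016, -0.112], "rot": [0, 0, 0]},
    {"offset": [-0.015, -0.016, -0.112], "rot": [0, 0, 0]},
  ],
)

```text
time: 28.6
tcp_pos: [0.5379, -0.1067, 0.1448]
orientation: [[0.732, 0.682, 0.002], [0.682, -0.732, 0.0], [0.002, 0.001, -1.0]]
wrist_force: [-0.6, -0.8, 0.2]
grip_width: 0.724
```

```bash
python3 - <<'E'
from snap import *
from geo import *
f=snap('wrist','w17');s=arm.state();print(s['tcp_pos'],s['orientation'][:,0],s['time'])
C=proj(f,[[.5690,-.0784,.11]])[0];print(C)
x,y=C.astype(int);print(x-40,y-48);crop(f,x-40,y-48,x+40,y+42,6.5,'w17e')
E
```

```text
[ 0.53773561 -0.1066216   0.14462069] [0.73166136 0.68166667 0.00148395] 28.65
[321.78837587 169.9269042 ]
281 121
```

View pics/w17e.png

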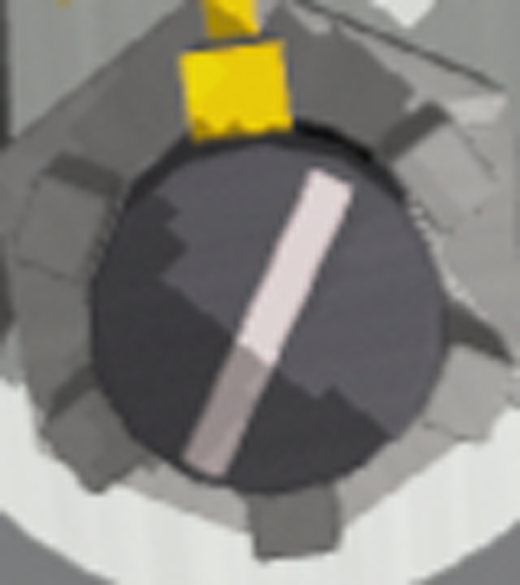

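```bash
python3 - <<'E'
from meas import *
w=load('w17')
cr=lambda x,y:(281+(x+.5)/6.5-.5,121+(y+.5)/6.5-.5)
X=lambda p,z=.104:ray(w,cr(*p),z)[0][:2]
d=lambda a,b,z=.104:ang(X(b,z)-X(a,z))
L=lambda a,b,z=.104:np.linalg.norm(X(b,z)-X(a,z)).round(4)
print('pairs',d((295,557),(231,48)),L((295,557),(231,48)),d((73,460),(467,153))+60,L((73,460),(467,153)),d((497,408),(31,222))-60,L((497,408),(31,222)))
print('yel edges',d((195,140),(180,55)),d((292,130),(283,42)),'perp',d((180,55),(283,42))+90,d((195,140),(292,130))+90)
print('bot',d((255,562),(335,553))+90,'LL perp',d((48,430),(98,490))+90+60)
print('white',d((185,460),(313,168),.11),d((222,478),(353,185),.11),'len/width',L((203,469),(333,176),.11),L((313,168),(353,185),.11))
C=X((268,310),.11);print(C,L((90,310),(445,310),.11),L((268,137),(268,492),.11))
g=lambda p,z=.104:ang(X(p,z)-C)
t=[g(p)%60 for p in((231,48),(295,557),(467,153),(73,460),(31,222),(497,408))];print(np.round(t,1),np.mean(t))
hsv=cv2.cvtColor(w['pixels'],cv2.COLOR_RGB2HSV)
m=((hsv[...,0]>18)&(hsv[...,0]<35)&(hsv[...,1]>150)&(hsv[...,2]>90)).astype(np.uint8)
n,l,st,ce=cv2.connectedComponentsWithStats(m)
for i in range(1,n):
    if st[i,4]>60: ys,xs=np.nonzero(l==i);Y=(ray(w,np.c_[xs,ys],.104)[:,:2]*1e4).astype(np.float32);print(st[i],cv2.minAreaRect(Y),[ (g(ce[i],z)) for z in ()])
E
```

```text
pairs 50.06361689921177 0.0497 51.20834375337043 0.048 50.96590251383144 0.0482
yel edges 52.58274237504744 49.105414910307736 perp 49.99210445055196 48.77887260002453
bot 49.66689701690235 LL perp 50.972477771752196
white 19.453991370123916 19.337252000475903 len/width 0.0302 0.004
[ 0.56974977 -0.07771662] 0.033 0.0334
[51.3 49.  49.4 52.9 54.9 47.2] 50.77497114679329
[235  38  41  49 524] ((5867.615234375, -96.7626953125), (317.5155944824219, 54.87721252441406), 78.32061767578125) []
[284 111  12  10  77] ((5798.5361328125, -423.24371337890625), (65.62739562988281, 44.66779708862305), 76.3760757446289) []
[312 118   9   9  64] ((5870.0576171875, -567.7902221679688), (48.565128326416016, 43.934810638427734), 51.26233673095703) []
[309 127  17  16 210] ((5819.3564453125, -622.8072509765625), (81.58179473876953, 92.6953125), 50.39715576171875) []
[562 271  32  25 330] ((6320.9599609375, -2616.718994140625), (130.02980041503906, 205.6787109375), 0.775040864944458) []
[174 310  13  28  99] ((4159.9521484375, -805.0635986328125), (251.97422790527344, 32.386898040771484), 20.333141326904297) []
[457 310  12  29  97] ((5555.21240234375, -2305.4091796875), (252.79312133789062, 33.76961898803711), 64.00434112548828) []
[173 349   9  23 101] ((3880.86767578125, -976.2977905273438), (201.57064819335938, 47.72140884399414), 44.409759521484375) []
[459 349  12  23 119] ((5362.318359375, -2573.06787109375), (206.91275024414062, 57.92352294921875), 35.124366760253906) []
[ 367  380  221   20 1711] ((5249.72021484375, -2857.642333984375), (184.9930419921875, 1723.8900146484375), 42.88364028930664) []
```

Emit:
move_arm(
  series=[
    {"offset": [0.012, 0.011, 0.005], "rot": [0, 0, 0]},
    {"offset": [0.032, 0.03, 0.005], "rot": [0, 0, 0]},
    {"offset": [0.055, 0.052, 0.005], "rot": [0, 0, 0]},
    {"offset": [0.07, 0.066, 0], "rot": [0, 0, 0]},
    {"offset": [0.0757, 0.0715, -0.01], "rot": [0, 0, 0]},
    {"offset": [0.0757, 0.0715, -0.035], "rot": [0, 0, 0]},
    {"offset": [0.0757, 0.0715, -0.055], "rot": [0, 0, 0]},
    {"offset": [0.0757, 0.0715, -0.07], "rot": [0, 0, 0]},
    {"offset": [0.0757, 0.0715, -0.078], "rot": [0, 0, 0]},
    {"offset": [0.0757, 0.0715, -0.078], "rot": [0, 0, 0]},
  ],
)

```text
time: 29.48
tcp_pos: [0.6117, -0.0352, 0.0642]
orientation: [[0.732, 0.681, -0.002], [0.681, -0.732, -0.0], [-0.002, -0.001, -1.0]]
wrist_force: [0.1, 0.7, -1.2]
grip_width: 0.724
```

```bash
python3 - <<'E'
from snap import *
f=snap('wrist','w18');s=arm.state();print(s['tcp_pos'],s['wrist_force'],s['time'])
E
```

```text
[ 0.61195407 -0.03552949  0.06519623] [ 0.09684153  0.39594755 -0.00482213] 29.5333
```

View pics/w18.png

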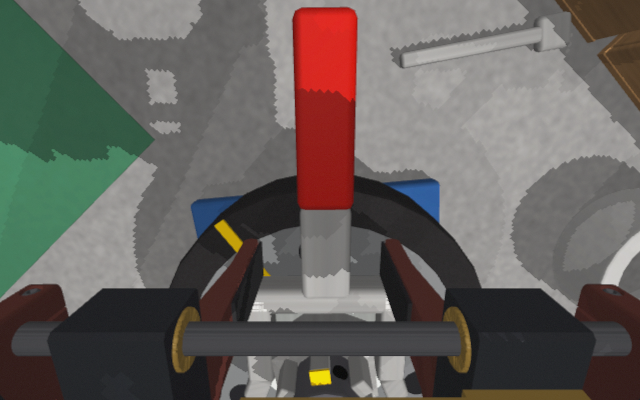

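Emit:
move_arm(
  series=[
    {"offset": [0.0015, 0.0005, 0], "rot": [0, 0, 0]},
    {"offset": [0.0015, 0.0005, 0], "rot": [0, 0, 0]},
    {"offset": [0.0015, 0.0005, 0], "rot": [0, 0, 0]},
    {"offset": [0.0015, 0.0005, 0], "rot": [0, 0, 0]},
    {"offset": [0.0015, 0.0005, 0], "rot": [0, 0, 0]},
    {"offset": [0.0015, 0.0005, 0], "rot": [0, 0, 0]},
    {"offset": [0.0015, 0.0005, 0], "rot": [0, 0, 0]},
    {"offset": [0.0015, 0.0005, 0], "rot": [0, 0, 0]},
    {"offset": [0.0015, 0.0005, 0], "rot": [0, 0, 0]},
    {"offset": [0.0015, 0.0005, 0], "rot": [0, 0, 0]},
  ],
  gripper=255,
  newtons=40,
)

```text
time: 30.37
tcp_pos: [0.6144, -0.0349, 0.0659]
orientation: [[0.732, 0.681, 0.0], [0.681, -0.732, -0.0], [0.0, 0.0, -1.0]]
wrist_force: [-0.0, -2.1, 3.0]
grip_width: 0.269
```

Emit:
move_arm(
  series=[
    {"offset": [0, 0, 0.005], "rot": [0, 0, 0]},
    {"offset": [0, 0, 0.012], "rot": [0, 0, 0]},
    {"offset": [0, 0, 0.022], "rot": [0, 0, 0]},
    {"offset": [0, 0, 0.034], "rot": [0, 0, 0]},
    {"offset": [0, 0, 0.05], "rot": [0, 0, 0]},
    {"offset": [0, 0, 0.07], "rot": [0, 0, 0]},
    {"offset": [0, 0, 0.085], "rot": [0, 0, 0]},
    {"offset": [0, 0, 0.09], "rot": [0, 0, 0]},
    {"offset": [0, 0, 0.09], "rot": [0, 0, 0]},
    {"offset": [0, 0, 0.09], "rot": [0, 0, 0]},
  ],
)

```text
time: 31.2
tcp_pos: [0.6137, -0.0342, 0.1556]
orientation: [[0.732, 0.682, -0.001], [0.682, -0.732, 0.001], [0.0, -0.001, -1.0]]
wrist_force: [0.7, 1.2, -6.0]
grip_width: 0.275
```

```bash
python3 - <<'E'
from snap import *
from geo import *
f=snap('scene','s19');s=arm.state();print(s['tcp_pos'],s['wrist_force'],s['time'],s['joint_positions'].round(1))
crop(f,230,90,430,240,4,'s19c')
E
```

```text
[ 0.61334491 -0.0341429   0.15492416] [ 0.17707268 -0.94224379 -5.77699907] 31.25 [-34.2  31.9  44.2 103.6 -26.5  55.5 -25.9]
```

View pics/s19c.png

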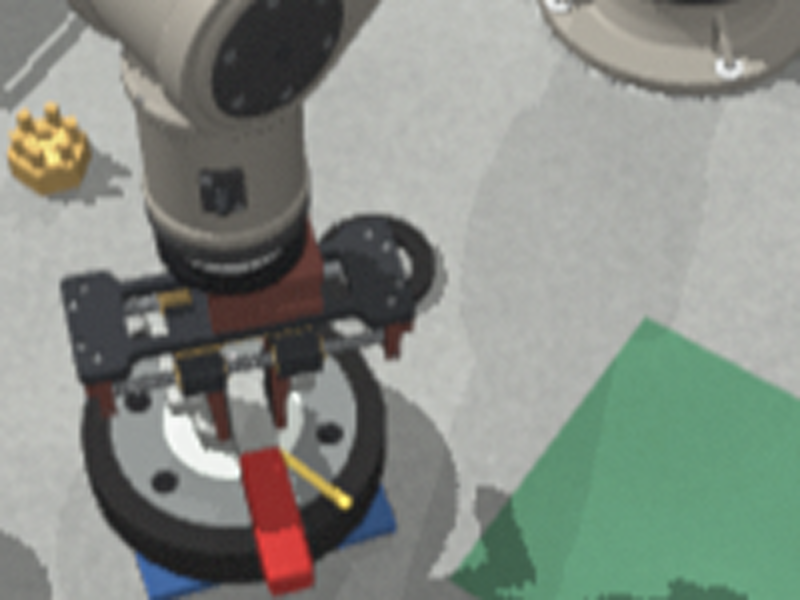

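Emit:
move_arm(
  series=[
    {"offset": [-0.009, 0.013, 0], "rot": [0, 0, 0.04]},
    {"offset": [-0.027, 0.04, 0], "rot": [0, 0, 0.12]},
    {"offset": [-0.049, 0.072, 0], "rot": [0, 0, 0.22]},
    {"offset": [-0.071, 0.105, 0], "rot": [0, 0, 0.32]},
    {"offset": [-0.092, 0.137, 0], "rot": [0, 0, 0.42]},
    {"offset": [-0.113, 0.168, 0], "rot": [0, 0, 0.52]},
    {"offset": [-0.132, 0.196, 0], "rot": [0, 0, 0.61]},
    {"offset": [-0.147, 0.219, 0], "rot": [0, 0, 0.68]},
    {"offset": [-0.156, 0.232, -0.005], "rot": [0, 0, 0.725]},
    {"offset": [-0.159, 0.236, -0.02], "rot": [0, 0, 0.742]},
  ],
)

```text
time: 32.08
tcp_pos: [0.4541, 0.2046, 0.136]
orientation: [[0.072, 0.997, 0.001], [0.997, -0.072, 0.002], [0.002, 0.0, -1.0]]
wrist_force: [0.6, 0.7, -4.5]
grip_width: 0.272
```

Emit:
move_arm(
  series=[
    {"offset": [0, 0, -0.02], "rot": [0, 0, 0]},
    {"offset": [0, 0, -0.045], "rot": [0, 0, 0]},
    {"offset": [0, 0, -0.07], "rot": [0, 0, 0]},
    {"offset": [0, 0, -0.09], "rot": [0, 0, 0]},
    {"offset": [0, 0, -0.105], "rot": [0, 0, 0]},
    {"offset": [0, 0, -0.115], "rot": [0, 0, 0]},
    {"offset": [0, 0, -0.121], "rot": [0, 0, 0]},
    {"offset": [0, 0, -0.121], "rot": [0, 0, 0]},
    {"offset": [0, 0, -0.121], "rot": [0, 0, 0]},
    {"offset": [0, 0, -0.121], "rot": [0, 0, 0]},
  ],
)

```text
time: 32.92
tcp_pos: [0.456, 0.2015, 0.0154]
orientation: [[0.079, 0.997, 0.001], [0.997, -0.079, 0.001], [0.001, 0.001, -1.0]]
wrist_force: [0.9, -0.9, -5.4]
grip_width: 0.275
```

```bash
python3 - <<'E'
from snap import *
f=snap('wrist','w20');f=snap('scene','s20');s=arm.state();print(s['tcp_pos'],s['orientation'][:,0],s['wrist_force'],s['time'])
E
```

```text
[0.45589642 0.20168685 0.01549554] [0.07892427 0.99687998 0.00112166] [ 0.04974509 -0.1332582  -5.818796  ] 33.0167
```

View pics/s20.png

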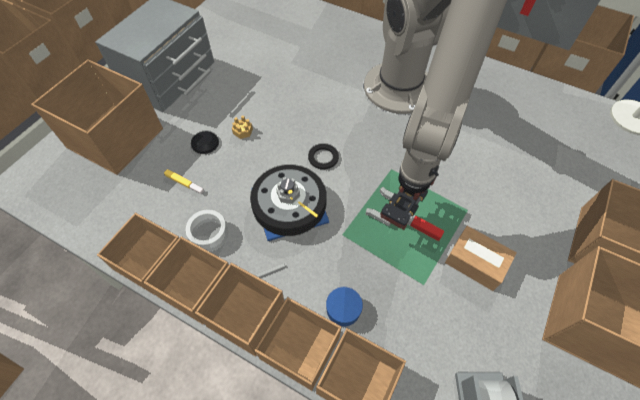

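Spanner hovers over the mat, well inside it. Lower the last ~9.5 mm and release.

Emit:
move_arm(
  series=[
    {"offset": [0, 0, -0.003], "rot": [0, 0, 0]},
    {"offset": [0, 0, -0.006], "rot": [0, 0, 0]},
    {"offset": [0, 0, -0.008], "rot": [0, 0, 0]},
    {"offset": [0, 0, -0.009], "rot": [0, 0, 0]},
    {"offset": [0, 0, -0.0095], "rot": [0, 0, 0]},
    {"offset": [0, 0, -0.0095], "rot": [0, 0, 0]},
    {"offset": [0, 0, -0.0095], "rot": [0, 0, 0]},
    {"offset": [0, 0, -0.0095], "rot": [0, 0, 0]},
    {"offset": [0, 0, -0.0095], "rot": [0, 0, 0]},
    {"offset": [0, 0, -0.0095], "rot": [0, 0, 0]},
  ],
)

```text
time: 33.85
tcp_pos: [0.455, 0.2014, 0.0058]
orientation: [[0.079, 0.997, -0.001], [0.997, -0.079, 0.001], [0.001, -0.001, -1.0]]
wrist_force: [-3.6, -0.2, 7.9]
grip_width: 0.274
```

Emit:
move_arm(
  series=[
    {"offset": [0, 0, 0], "rot": [0, 0, 0]},
    {"offset": [0, 0, 0], "rot": [0, 0, 0]},
    {"offset": [0, 0, 0], "rot": [0, 0, 0]},
    {"offset": [0, 0, 0], "rot": [0, 0, 0]},
    {"offset": [0, 0, 0], "rot": [0, 0, 0]},
    {"offset": [0, 0, 0], "rot": [0, 0, 0]},
    {"offset": [0, 0, 0.01], "rot": [0, 0, 0]},
    {"offset": [0, 0, 0.03], "rot": [0, 0, 0]},
    {"offset": [0, 0, 0.06], "rot": [0, 0, 0]},
    {"offset": [0, 0, 0.09], "rot": [0, 0, 0]},
  ],
  gripper=70,
)

```text
time: 34.68
tcp_pos: [0.4547, 0.2007, 0.0962]
orientation: [[0.08, 0.997, -0.001], [0.997, -0.08, -0.001], [-0.001, -0.001, -1.0]]
wrist_force: [1.0, 0.6, 0.9]
grip_width: 0.726
```

Emit:
move_arm(
  series=[
    {"offset": [0.01, -0.025, 0.025], "rot": [0, 0, 0]},
    {"offset": [0.02, -0.055, 0.05], "rot": [0, 0, 0]},
    {"offset": [0.03, -0.09, 0.07], "rot": [0, 0, 0]},
    {"offset": [0.04, -0.125, 0.08], "rot": [0, 0, 0]},
    {"offset": [0.05, -0.16, 0.08], "rot": [0, 0, 0]},
    {"offset": [0.06, -0.195, 0.08], "rot": [0, 0, 0]},
    {"offset": [0.07, -0.23, 0.08], "rot": [0, 0, 0]},
    {"offset": [0.08, -0.26, 0.08], "rot": [0, 0, 0]},
    {"offset": [0.088, -0.285, 0.08], "rot": [0, 0, 0]},
    {"offset": [0.092, -0.3, 0.08], "rot": [0, 0, 0]},
  ],
)

```text
time: 35.52
tcp_pos: [0.5475, -0.1025, 0.1762]
orientation: [[0.083, 0.997, 0.001], [0.997, -0.083, -0.001], [-0.001, 0.001, -1.0]]
wrist_force: [-0.7, 0.3, -0.4]
grip_width: 0.719
```

Emit:
move_arm(
  series=[
    {"offset": [0, -0.01, 0], "rot": [0, 0, 0]},
    {"offset": [0, -0.015, -0.01], "rot": [0, 0, 0]},
    {"offset": [0, -0.018, -0.02], "rot": [0, 0, 0]},
    {"offset": [0, -0.018, -0.025], "rot": [0, 0, 0]},
    {"offset": [0, -0.018, -0.025], "rot": [0, 0, 0]},
    {"offset": [0, -0.018, -0.025], "rot": [0, 0, 0]},
    {"offset": [0, -0.018, -0.025], "rot": [0, 0, 0]},
    {"offset": [0, -0.018, -0.025], "rot": [0, 0, 0]},
    {"offset": [0, -0.018, -0.025], "rot": [0, 0, 0]},
    {"offset": [0, -0.018, -0.025], "rot": [0, 0, 0]},
  ],
)

```text
time: 36.35
tcp_pos: [0.5474, -0.1165, 0.1504]
orientation: [[0.079, 0.997, 0.001], [0.997, -0.079, 0.0], [0.0, 0.001, -1.0]]
wrist_force: [-0.6, 0.4, -0.0]
grip_width: 0.729
```

```bash
python3 - <<'E'
from snap import *
from geo import *
f=snap('wrist','w21');g=snap('top','t21');s=arm.state();print(s['tcp_pos'],s['wrist_force'],s['time'])
C=proj(f,[[.5690,-.0784,.11]])[0];print(C)
x,y=C.astype(int);x0,y0=max(x-40,0),max(y-48,0);print(x0,y0);crop(f,x0,y0,x+40,y+42,6.5,'w21e')
crop(g,150,150,390,290,3.3,'t21c')
E
```

```text
[ 0.54737046 -0.11658751  0.15036526] [-0.14601107  0.24318031 -0.85770408] 36.45
[350.43818073 171.68503503]
310 123
```

View pics/w21e.png

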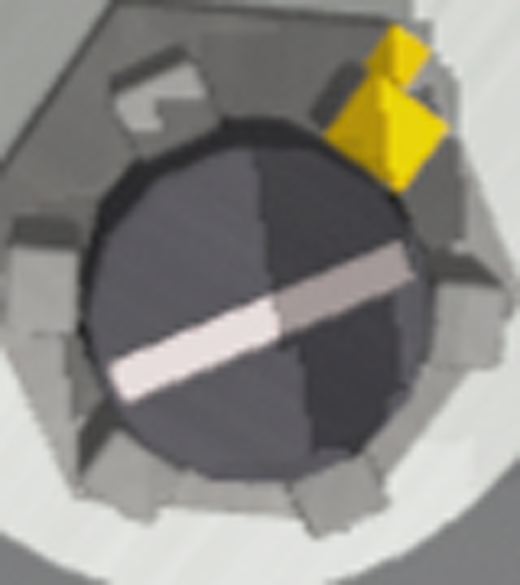

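View pics/t21c.png

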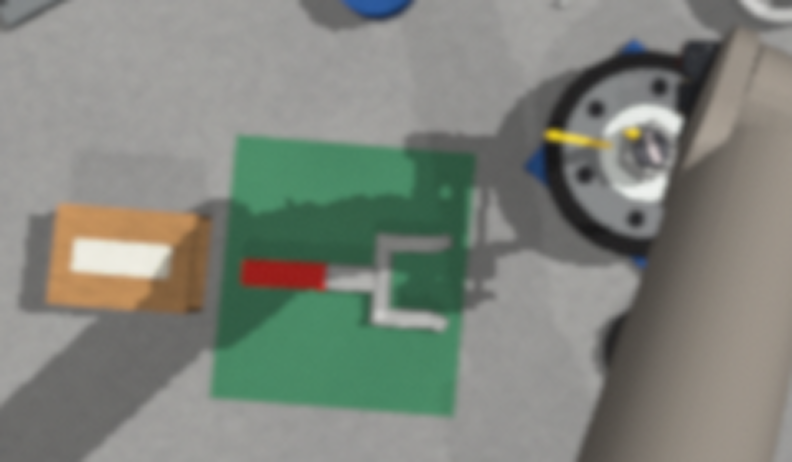

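```bash
python3 - <<'E'
from meas import *
w=load('w21')
cr=lambda x,y:(310+(x+.5)/6.5-.5,123+(y+.5)/6.5-.5)
X=lambda p,z=.104:ray(w,cr(*p),z)[0][:2]
d=lambda a,b,z=.104:ang(X(b,z)-X(a,z))
# outer midpoints
print('pairs',d((115,505),(415,98)),d((352,512),(153,78))-60,d((8,300),(505,330))+60)
print('yel perp',d((383,75),(447,125))+90, d((325,140),(398,190))+90,d((325,140),(383,75)),d((398,190),(447,125)))
print('white',d((108,368),(403,240),.11),d((127,405),(416,275),.11))
hsv=cv2.cvtColor(w['pixels'],cv2.COLOR_RGB2HSV)
m=((hsv[...,0]>18)&(hsv[...,0]<35)&(hsv[...,1]>150)&(hsv[...,2]>90)).astype(np.uint8)
n,l,st,ce=cv2.connectedComponentsWithStats(m)
C=X((258,312),.11);print(C)
for i in range(1,n):
    if st[i,4]>30: print(st[i],[(z,ang(ray(w,ce[i],z)[0][:2]-C).round(1)) for z in(.06,.084,.104)])
E
```

```text
pairs 50.3962849834799 51.00830058374238 51.97926991121008
yel perp 48.867836334882035 51.938919070846886 44.55211959562362 50.016627657347904
white 19.425024336894484 20.339059361227918
[ 0.56831137 -0.07764316]
[348  16  22  97 828] [(0.06, np.float64(77.9)), (0.084, np.float64(79.8)), (0.104, np.float64(81.5))]
[360 127  19  26 249] [(0.06, np.float64(31.0)), (0.084, np.float64(41.5)), (0.104, np.float64(50.7))]
[192 309   5  12  36] [(0.06, np.float64(-137.5)), (0.084, np.float64(-138.8)), (0.104, np.float64(-140.1))]
[174 310  12  31 115] [(0.06, np.float64(-138.4)), (0.084, np.float64(-139.5)), (0.104, np.float64(-140.7))]
[460 315   9  26  78] [(0.06, np.float64(-58.4)), (0.084, np.float64(-58.1)), (0.104, np.float64(-57.8))]
[173 348  11  24 114] [(0.06, np.float64(-133.4)), (0.084, np.float64(-134.3)), (0.104, np.float64(-135.3))]
[461 349  10  23 106] [(0.06, np.float64(-62.5)), (0.084, np.float64(-62.4)), (0.104, np.float64(-62.2))]
[184 357   6  13  35] [(0.06, np.float64(-131.3)), (0.084, np.float64(-132.3)), (0.104, np.float64(-133.3))]
[219 367  24  33 493] [(0.06, np.float64(-119.7)), (0.084, np.float64(-120.5)), (0.104, np.float64(-121.4))]
[416 379   7  20  95] [(0.06, np.float64(-75.8)), (0.084, np.float64(-75.9)), (0.104, np.float64(-76.0))]
```

Emit:
move_arm(
  series=[
    {"offset": [0, 0, 0.02], "rot": [0, 0, 0]},
    {"offset": [0, 0, 0.05], "rot": [0, 0, 0]},
    {"offset": [0, 0, 0.08], "rot": [0, 0, 0]},
    {"offset": [0, 0, 0.1], "rot": [0, 0, 0]},
    {"offset": [0, 0, 0.1], "rot": [0, 0, 0]},
    {"offset": [0, 0, 0.1], "rot": [0, 0, 0]},
    {"offset": [0, 0, 0.1], "rot": [0, 0, 0]},
    {"offset": [0, 0, 0.1], "rot": [0, 0, 0]},
    {"offset": [0, 0, 0.1], "rot": [0, 0, 0]},
    {"offset": [0, 0, 0.1], "rot": [0, 0, 0]},
  ],
)

```text
time: 37.28
tcp_pos: [0.5467, -0.1166, 0.2492]
orientation: [[0.079, 0.997, -0.002], [0.997, -0.079, -0.0], [-0.0, -0.002, -1.0]]
wrist_force: [0.5, -0.6, -0.1]
grip_width: 0.725
```

```bash
python3 -c "
from station import arm
print(arm.close_job(), arm.state()['time'])"
```

```text
the job is handed in; nothing more can be done
the job is handed in; nothing more can be done
```

The job is done and handed in at about 37 s. I drew the spanner level out of the carton, set it on the nut, let go, and took it again by the red handle. I tightened clockwise past the yellow lines to the first slot on the cotter hole. I let go of the handle twice during the turn to check the nut with the wrist camera, gripping it again each time. I then lifted the spanner off by its neck and laid it on the mat.

**Nut:** in the last wrist picture the nut's yellow line is at about 51°. The white line (19.4–20.3°) calls for about 49.9°, so the slot is roughly 1° short of exact alignment. Single readings of the nut scattered by 2–3°. The slot can be about 5° off before it covers the cotter hole. The nut is about 27° past the wheel's yellow line.

**Spanner and other things:** the last top picture shows the spanner lying flat and wholly on the green mat. I saw none of the other things out of place, though I did not measure them again. The gripper was clear of everything when I handed in.

**Checks that disagreed:**
- The spanner seemed to have about 12° of play on the nut instead of 8°, so I set the final angle from the pictures and not from the handle.
- The wrist camera put the axle up to about 2 mm from its first measured position.

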